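# Set out seedling pots along a straightedge

## Task

Slide the aluminium straightedge flush against the straight front edge of the black grow tray, with its far end butted against the orange stop block. Then slide both square seedling pots up to it, so that each stands upright with one face flush against the straightedge, side by side along its length. Slide these things along the bench rather than lifting them, do not tip the pots, and leave the bottles, cup and dome where they are.

Things in the scene. Friction and masses are not known exactly. Their poses are not given: they have to be found in the camera images.
- tray: Low black grow tray, fixed, 360 (x) x 220 x 45 mm, white cups and plants on top (all 70 mm or more back from the front edge). Origin: bench height, middle of its straight front edge, an upright face in its x-z plane; the tray lies on the +y side, open bench on the -y side. Its x runs along the face, away from the robot, turned up to 0.18 rad from world x. Centred lengthwise on the origin.
- stop_face (a point): Middle of the stop face of the orange block fixed to the tray: 30 mm high, sticking out 45 mm from the tray's front edge, 30 mm thick along tray x. This face looks to the tray's -x and lies at tray x = +110 mm; the point is at tray y = -22.5 mm, 15 mm above the bench. Same axes as the tray.
- bar_center (a point): Centre of the straightedge, a loose square aluminium bar 200 (its x) x 30 x 30 mm, about 0.35 kg, ruler ticks on top, blue ends; the point is 15 mm above the bench. It starts on the open side of the tray, centre 60 to 80 mm from its front edge, end 15 to 45 mm short of the stop, its x within 0.2 rad of the tray's x.
- pot_white_center (a point): Centre (30 mm above the bench) of the white square pot, loose, 62 x 62 mm, 60 mm high, upright sides, about 0.22 kg, filled, seedling to about 85 mm; x and y square to its faces. The pots start beyond the bar as seen from the tray, about 230 mm from its front edge and 110 mm apart along it, in either order, turned within 0.3 rad of the tray.
- pot_clay_center (a point): Centre of the terracotta-coloured square seedling pot, otherwise the same as the white one (62 x 62 x 60 mm, the point 30 mm above the bench).
- dome: The clear dome, a loose bystander: 100 mm across, 62 mm high; it stands on the far side of the pots from the tray. Its origin is at its underside.
- bottle_small: The small grey bottle, a loose bystander: 48 mm across, 110 mm high; it stands beside the pots, nearer the robot. Its origin is at its underside.
- bottle_orange: The orange bottle, a loose bystander: 72 mm across, 190 mm high; on the robot's right. Its origin is at its underside.
- bottle_blue: The blue bottle, a loose bystander: 68 mm across, 170 mm high; on the robot's right. Its origin is at its underside.
- net_cup: The white cup, a loose bystander: 72 mm across, 60 mm high; on the robot's right, near. Its origin is at its underside.
Not all that is in view belongs to the job. Leave any blue or purple look-alike of the part that bears pot_white_center alone.

How it is judged:
By the outcome, as a careful person would: the job done as asked, in the order asked, and still so for the second after the job is handed in, with the robot touching nothing.
It also fails if it takes over 66 s, if anything falls off the work surface, if the arm or the gripper's body presses on something with over 40 N, if the wrist force passes 120 N, or if a joint passes its speed limit or range.

## Robot

A 6-joint arm with a two-finger parallel gripper is mounted at the origin on the work surface. World frame = base frame: x ahead of the robot, y to its left, z up, the work surface at z = 0. Lengths are in m, angles in rad, forces in N, time in s.
With the tool pointing down it reaches from about 0.35 to 0.85 m from the base axis. Payload 8.1 kg.
Tool frame: the origin (TCP) lies midway between the tips of the shut fingers; the grasp point (between the pads) lies 19 mm behind it (manip.hold_point_z is the distance from the TCP to the grasp point, in m); y points along the fingers, z is the direction in which the jaws open and shut, and the axes are right-handed (so a half turn about y gives the same grasp; the last joint's range is limited). The gripper opens to 85 mm and grips with 20 to 120 N. Pads are 22 mm wide; open, the fingers measure 114 mm over their backs; the gripper's body (76 mm by 85 mm) begins 54 mm behind the grasp point. The pads swing forward as they close: fully open they stand 13 mm farther back than shut.
Start: joints at [1.212, 0.13, 1.488, -0, 1.523, -0.085], TCP at [0.162, 0.578, 0.206] pointing down, gripper open.
Joint ranges: [-2.96, 2.96], [-0.89, 2.26], [0.02, 2.5], [-1.34, 4.48], [0, 2.73], [-2.66, 2.66]. Speed limits (rad/s): [2.39, 2.39, 2.79, 3.14, 3.14, 3.14].

## Interface

Orientations are given as a rotation vector (axis times angle).
In Python, from workcell import monitor, optics, manip, spot_in, outline_of gives the robot as it stands.
- The arm moves only by the tool jog_arm, never from a script. Its argument "plan" is a list of rows, each an object of numbers: "tx", "ty", "tz": the shift along the tool's x, y, z normalised to -1 to 1, where 1 is 1 m; "wx", "wy", "wz": the turn, a rotation vector about the tool's x, y, z normalised to -1 to 1, where 1 is 90 degrees; "fingers": the closure, from -1 (fully open) to 1 (shut), so that 0 is half open. A call has 1 to 12 rows; each row shifts and turns the pose as measured when the row begins, along the tool's axes as they then stand; what a row does not reach is not made up. A row lasts 1/10 s, in which the tool goes at most 50 mm and 8.59 degrees, less where a joint would pass 70% of its speed; a pose out of reach is approached as far as the arm can. A call with a number of a shift or a turn outside -1 to 1 is refused whole. A call with a gripper value outside its range is refused whole. The fingers move at their own pace and stop on an object; "grip_force" is the grip in N (left out, the last holds). Time passes only in rows, so rows that do not move let the fingers close. It gives the time, the measured TCP pose, the force and the opening at its end, in the units of the state.
- monitor.observe(): the state, without advancing time (a new reading comes with each control period).
- optics.camera(name): name is "scene" or "top" or "wrist"; returns the picture (384x512x3 uint8, red, green, blue); there is no depth.
- optics.camera_model(name): a dict with "camera_matrix" (3x3 intrinsics, pixels), "k1" (the pictures are not rectified: a ray, as slopes to the right and down, at radius r is drawn at 1 + k1 r^2 times it, then the intrinsics apply), "world_to_cam" (4x4, takes a point from world to camera coordinates). Camera axes: x right, y up, looking along -z (the intrinsics and any distortion apply to the point x, -y, -z); pixel columns grow to the right and rows downward; lengths in m; the calibration is good to about 2 mm. A picture is of the moment at which its call begins: read the wrist's pose just before it. camera_model takes no time and is no camera call; for the wrist camera it gives the pose at the moment of the call.
- manip.job_done(): hands the job in, once; it reports no verdict.
Trained networks look in the newest picture that a camera, given by its name, has taken for a name from the list of things; names that differ only in an ending like _2 or _b are one class to them, and where a whole thing is asked for, a point or a joint stands for the part that bears it (a point fixed in the world has none). Each returns a list of dicts, best first, with "confidence" (0 to 1); they miss things now and then, are a little off and sometimes report something else, mostly with a low value. They report only what shows in the picture. A call takes as long as a camera call. They do not tell look-alikes from the thing itself.
- spot_in(name, camera): "bbox" ([left, top, right, bottom] in pixels, round what is visible of it).
- outline_of(name, camera): "pixels" (384x512 bool, what is visible of it) and "bbox" ([left, top, right, bottom] in pixels, round what is visible of it).
The state is a dict: "clock": time; "joint_pos": joint angles; "joint_velocities": joint speeds; "joint_torque": joint torques, N m; "ee_pos": TCP position; "tool_rot": TCP orientation; "ft_force": force on the tool from outside, world axes, zero at the start; "moment": the same for the moment, N m; "opening": finger opening in m.
Only numpy, scipy, OpenCV 4.12 (cv2) and the standard library are available. Lean on these libraries where they do the work, as an engineer would, in place of code of your own. Each camera call takes 0.05 s, during which the arm holds its last target.

## Working session

There is one attempt and no reset: what is moved stays moved. The work goes in short steps, Python scripts to look and compute and a tool call to move; the robot and the scene stay as the last step left them, time stands still between calls to the robot, and variables do not carry over. Pictures are saved under pics/ and viewed, and the job is handed in when it is done.

Besides the shell and the picture viewer there is one more tool, called after "Request:" as name([rows], argument=value, ...), one row to a line, values as JSON. jog_arm: Moves the arm, as the interface text tells. Scaled input: -1 to 1 covers 1 m each way for a shift and 90 degrees each way for a turn. Its arguments: {"type":"object","properties":{"plan":{"type":"array","items":{"type":"object","properties":{"tx":{"type":"number"},"ty":{"type":"number"},"tz":{"type":"number"},"wx":{"type":"number"},"wy":{"type":"number"},"wz":{"type":"number"},"fingers":{"type":"number"}}}},"grip_force":{"type":"number"}},"required":["plan"]}

```bash
mkdir -p pics; ls; python3 - <<'E'
from workcell import monitor, optics, manip
import cv2,numpy as np
print(monitor.observe())
for n in ["scene","top","wrist"]:
    im=optics.camera(n); cv2.imwrite(f"pics/{n}0.png",im[:,:,::-1])
    m=optics.camera_model(n); print(n,{k:np.round(v,4).tolist() for k,v in m.items()})
print(manip.hold_point_z)
E
```

```text
pics
{'clock': 0.0, 'joint_pos': array([ 1.21161967e+00,  1.31171327e-01,  1.48929158e+00, -2.33174201e-05,
        1.52304497e+00, -8.54059857e-02]), 'joint_velocities': array([ 0.00131969,  0.00046736,  0.00173486, -0.00066559,  0.00115393,
        0.00102589]), 'joint_torque': array([ 8.99610186e-04, -5.69396067e+01, -5.00560462e+01,  2.02568253e-04,
        1.44603572e-02,  3.77142158e-05]), 'ee_pos': array([0.1619895 , 0.57707325, 0.20453169]), 'tool_rot': array([-1.56196822,  0.2152666 , -0.21463726]), 'ft_force': array([0.01429993, 0.62340325, 0.08142731]), 'moment': array([-0.04882181,  0.00240777, -0.01357624]), 'opening': 0.08561768729331357}
scene {'camera_matrix': [[397.8098, 0.0, 258.588], [0.0, 397.8098, 197.4657], [0.0, 0.0, 1.0]], 'k1': -0.0819, 'world_to_cam': [[0.6762, 0.7367, -0.0036, -0.2568], [-0.5475, 0.5059, 0.6666, 0.3073], [0.4929, -0.4487, 0.7454, -1.4772], [0.0, 0.0, 0.0, 1.0]]}
top {'camera_matrix': [[367.3758, 0.0, 252.2982], [0.0, 367.3758, 196.1346], [0.0, 0.0, 1.0]], 'k1': -0.0841, 'world_to_cam': [[0.028, -0.9991, -0.0306, -0.1124], [0.9865, 0.0227, 0.1619, -0.5534], [-0.1611, -0.0347, 0.9863, -0.8936], [0.0, 0.0, 0.0, 1.0]]}
wrist {'camera_matrix': [[318.7107, 0.0, 253.7425], [0.0, 318.7107, 199.7151], [0.0, 0.0, 1.0]], 'k1': -0.0371, 'world_to_cam': [[0.2709, 0.9626, 0.0001, -0.5995], [-0.9257, 0.2606, -0.2742, 0.0353], [-0.264, 0.0742, 0.9617, -0.3772], [0.0, 0.0, 0.0, 1.0]]}
0.0187
```

View pics/scene0.png

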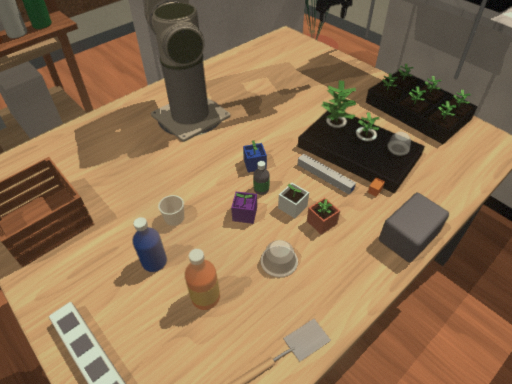

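View pics/top0.png

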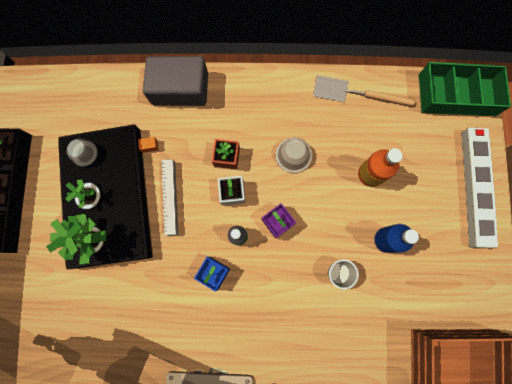

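View pics/wrist0.png

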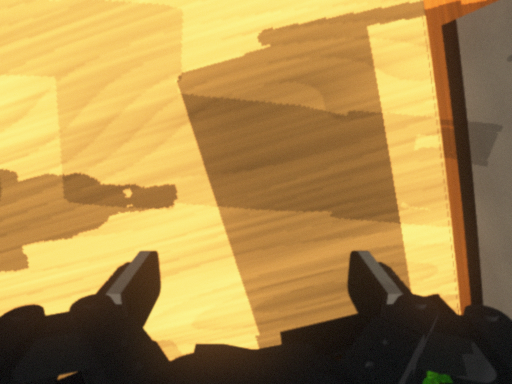

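The top view shows these objects:
- Tray: about (103,195)
- Orange stop: (148,144)
- Bar: (169,198)
- White pot: (231,190)
- Clay pot: (226,153)
- Dome: (294,155)
- Grey bottle: (237,236)

There are three candidates for the white pot: white (231,190), purple (278,221) and blue (212,273). The white one fits the description. I'll measure next.

```bash
cat > h.py <<'E'
import numpy as np, cv2
from workcell import monitor, optics, manip, spot_in, outline_of
from scipy.spatial.transform import Rotation as R
from scipy.optimize import minimize
def proj(P,m):
    P=np.atleast_2d(P); c=(np.c_[P,np.ones(len(P))]@m["world_to_cam"].T)[:,:3]
    s=np.c_[c[:,0],-c[:,1]]/-c[:,2:3]; r2=(s**2).sum(1,keepdims=True)
    s=s*(1+m["k1"]*r2); K=m["camera_matrix"]
    return np.c_[s[:,0]*K[0,0]+K[0,2],s[:,1]*K[1,1]+K[1,2]]
def unproj(uv,z,m):
    uv=np.atleast_2d(np.asarray(uv,float)); K=m["camera_matrix"]
    d=np.c_[(uv[:,0]-K[0,2])/K[0,0],(uv[:,1]-K[1,2])/K[1,1]]; s=d.copy()
    for _ in range(20): s=d/(1+m["k1"]*(s**2).sum(1,keepdims=True))
    T=m["world_to_cam"]; Rm=T[:3,:3]; o=-Rm.T@T[:3,3]
    w=np.c_[s[:,0],-s[:,1],-np.ones(len(s))]@Rm
    return o+w*((z-o[2])/w[:,2])[:,None]
def box(x,y,a,L,W,H):
    c,s=np.cos(a),np.sin(a)
    return np.array([[x+c*i*L/2-s*j*W/2,y+s*i*L/2+c*j*W/2,z] for i in(-1,1) for j in(-1,1) for z in(0,H)])
def hullmask(P,m,S=4):
    im=np.zeros((384*S,512*S),np.uint8)
    h=cv2.convexHull((((proj(P,m)+.5)*S)).round().astype(np.int32)); cv2.fillConvexPoly(im,h,255)
    return cv2.resize(im,(512,384),interpolation=cv2.INTER_AREA)/255.
def fit(masks,models,L,W,H,x0):
    def f(p):
        e=0
        for k,m in zip(masks,models):
            e+=np.abs(hullmask(box(*p,L,W,H),m)-k).sum()/k.sum()
        return e
    s=np.array([.006,.006,.08]); 
    sim=np.array([x0]+[np.array(x0)+s*np.eye(3)[i] for i in range(3)])
    r=minimize(f,x0,method="Nelder-Mead",options=dict(initial_simplex=sim,xatol=1e-4,fatol=1e-4))
    sim=np.array([r.x]+[r.x-s*np.eye(3)[i] for i in range(3)])
    r=minimize(f,r.x,method="Nelder-Mead",options=dict(initial_simplex=sim,xatol=1e-4,fatol=1e-4))
    return r.x,r.fun
E
cat > meas0.py <<'E'
from h import *
import pickle
out={}
for cam in ["top","scene"]:
    im=optics.camera(cam); m=optics.camera_model(cam); out[cam]=(im,m,{})
    for n in ["tray","stop_face","bar_center","pot_white_center","pot_clay_center","dome","bottle_small"]:
        try: o=outline_of(n,cam)
        except Exception as e: print(n,e); continue
        out[cam][2][n]=o
        print(cam,n,[(round(d["confidence"],2),np.round(d["bbox"]).tolist(),int(d["pixels"].sum())) for d in o])
pickle.dump(out,open("m0.pkl","wb"))
print(monitor.observe()["clock"])
E
python3 meas0.py
```

```text
top tray [(0.61, [47.0, 126.0, 154.0, 266.0], 11923)]
top stop_face []
top bar_center [(0.81, [160.0, 159.0, 174.0, 236.0], 1060), (0.28, [230.0, 226.0, 250.0, 245.0], 321)]
top pot_white_center [(0.8, [197.0, 256.0, 227.0, 292.0], 696), (0.76, [262.0, 204.0, 295.0, 235.0], 679)]
top pot_clay_center [(0.95, [212.0, 140.0, 239.0, 172.0], 756)]
top dome [(0.62, [277.0, 135.0, 315.0, 176.0], 1069)]
top bottle_small [(0.89, [226.0, 228.0, 250.0, 248.0], 324)]
scene tray [(0.58, [298.0, 78.0, 422.0, 196.0], 6635)]
scene stop_face [(0.88, [298.0, 80.0, 422.0, 194.0], 6365)]
scene bar_center [(0.75, [294.0, 153.0, 356.0, 194.0], 823), (0.55, [297.0, 80.0, 424.0, 195.0], 6490)]
scene pot_white_center [(0.95, [278.0, 186.0, 309.0, 217.0], 722), (0.91, [242.0, 142.0, 269.0, 168.0], 494), (0.61, [233.0, 190.0, 261.0, 224.0], 728)]
scene pot_clay_center [(0.73, [308.0, 200.0, 337.0, 232.0], 710)]
scene dome []
scene bottle_small [(0.6, [253.0, 159.0, 272.0, 196.0], 428)]
0.95
```

```bash
python3 - <<'E'
import cv2
im=cv2.imread("pics/top0.png"); cv2.imwrite("pics/top0c.png",cv2.resize(im[110:290,45:325],None,fx=2.8,fy=2.8,interpolation=cv2.INTER_CUBIC))
E
```

```text
(no output)
```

View pics/top0c.png

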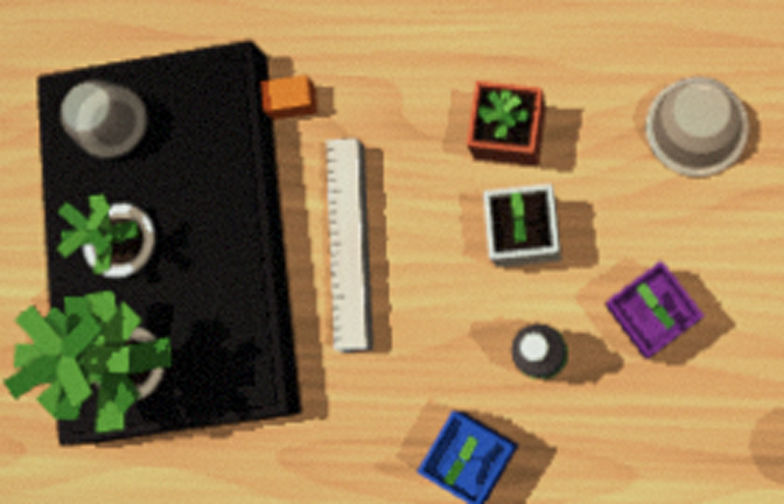

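```bash
cat > fit0.py <<'E'
from h import *
import pickle
o=pickle.load(open("m0.pkl","rb"))
T,S=o["top"],o["scene"]
def g(c,n,i=0): return o[c][2][n][i]["pixels"].astype(float)
def show(n,p,e): print(n,np.round(p,4),"err",round(e,3))
# pixel->world crop
def c2w(u,v,z): return unproj([45+u/2.8-.3,110+v/2.8-.3],z,T[1])[0]
for nm,pt,z in [("tray far front top",(252,43),.045),("tray near front top",(281,414),.045),("tray far foot",(268,62),0),("tray near foot",(301,412),0),
  ("bar",(342,140),.03),("bar",(352,350),.03),("bar",(327,142),.03),("bar",(360,140),.03),("bar",(370,349),.03),("bar",(335,351),.03),
  ("w",(484,190),.06),("w",(551,184),.06),("w",(559,257),.06),("w",(491,266),.06),
  ("c",(474,82),.06),("c",(543,88),.06),("c",(540,165),.06),("c",(469,154),.06)]:
    print(nm,np.round(c2w(*pt,z),4))
x0=unproj([167,197],.015,T[1])[0]
for cams in (["top"],["scene"],["top","scene"]):
    f=lambda n,L,W,H,x0,i=0: show(str(cams)+n,*fit([g(c,n,i) for c in cams],[o[c][1] for c in cams],L,W,H,x0))
    f("bar_center",.2,.03,.03,[x0[0],x0[1],0.0])
    a=unproj([226,154],.03,T[1])[0]; f("pot_clay_center",.062,.062,.06,[a[0],a[1],.1])
    a=unproj([103,196],.02,T[1])[0]; f("tray",.36,.22,.045,[a[0],a[1],.06])
show("white scene",*fit([g("scene","pot_white_center")],[S[1]],.062,.062,.06,[*unproj([231,190],.03,T[1])[0][:2],0.]))
for n,uv,z in [("dome",(295,156),.03),("sb",(238,237),.05),("purple",(278,221),.06),("blue",(212,273),.06)]:
    print(n,unproj(uv,z,T[1]).round(3))
E
python3 fit0.py
```

```text
tray far front top [0.7423 0.2237 0.045 ]
tray near front top [0.3925 0.1681 0.045 ]
tray far foot [0.7388 0.2226 0.    ]
tray near foot [0.3945 0.1635 0.    ]
bar [0.6514 0.1328 0.03  ]
bar [0.4529 0.1103 0.03  ]
bar [0.6492 0.1472 0.03  ]
bar [0.6516 0.1154 0.03  ]
bar [0.4543 0.0936 0.03  ]
bar [0.4515 0.1261 0.03  ]
w [ 0.5991 -0.0093  0.06  ]
w [ 0.6059 -0.0699  0.06  ]
w [ 0.5394 -0.0793  0.06  ]
w [ 0.5298 -0.0187  0.06  ]
c [0.7008 0.0045 0.06  ]
c [ 0.6961 -0.0595  0.06  ]
c [ 0.6233 -0.0593  0.06  ]
c [0.6323 0.0059 0.06  ]
['top']bar_center [0.5552 0.1244 0.1119] err 0.053
['top']pot_clay_center [ 0.6691 -0.0245 -0.0854] err 0.043
['top']tray [0.5509 0.3022 0.1625] err 0.059
['scene']bar_center [0.5548 0.125  0.0993] err 0.066
['scene']pot_clay_center [ 0.6704 -0.0209 -0.0052] err 0.142
['scene']tray [0.5508 0.305  0.1663] err 0.131
['top', 'scene']bar_center [0.5551 0.124  0.11  ] err 0.129
['top', 'scene']pot_clay_center [ 0.6696 -0.024  -0.1028] err 0.208
['top', 'scene']tray [0.551  0.3031 0.1646] err 0.194
white scene [ 0.5728 -0.0426  0.103 ] err 0.065
dome [[ 0.668 -0.207  0.03 ]]
sb [[ 0.451 -0.066  0.05 ]]
purple [[ 0.493 -0.164  0.06 ]]
blue [[ 0.361 -0.006  0.06 ]]
```

```bash
cat >> h.py <<'E'
YAW=.163; ORG=np.array([.5688,.194]); XH=np.array([np.cos(YAW),np.sin(YAW)]); YH=np.array([-XH[1],XH[0]])
def t2w(x,y): return ORG+x*XH+y*YH
def w2t(p): d=np.asarray(p)[:2]-ORG; return np.array([d@XH,d@YH])
def st():
    s=monitor.observe(); M=R.from_rotvec(s["tool_rot"]).as_matrix(); return s,M
def plan(tx,ty,z,zdir=None,absolute=False):
    """needed tool-frame shift to tray (tx,ty,z), and turn to have tool y down, tool z along world angle zdir"""
    s,M=st(); tgt=np.r_[t2w(tx,ty),z]; d=M.T@(tgt-s["ee_pos"])
    print("t",round(s["clock"],2),"tcp tray",w2t(s["ee_pos"]).round(4),"z",s["ee_pos"][2].round(4),"F",s["ft_force"].round(1),"open",round(s["opening"],4),"J",s["joint_pos"].round(2))
    print("tool x",M[:,0].round(3),"y",M[:,1].round(3),"z",M[:,2].round(3))
    print("shift tool norm",d.round(4))
    if zdir is not None:
        y=np.array([0,0,-1.]); zz=np.array([np.cos(zdir),np.sin(zdir),0]); G=np.c_[np.cross(y,zz),y,zz]
        w=R.from_matrix(M.T@G).as_rotvec()
        print("turn norm",(w/(np.pi/2)).round(4),"deg",np.degrees(w).round(1))
E
python3 -c "
from h import *
print(w2t([.162,.577]))
for a in (YAW,YAW+np.pi,YAW+np.pi/2,YAW-np.pi/2): plan(-.02,-.13,.12,a)"
```

```text
[-0.3392549   0.44393846]
t 0.95 tcp tray [-0.3389  0.4446] z 0.2056 F [ 0.2 -0.1  0.1] open 0.0854 J [ 1.21  0.13  1.49 -0.    1.52 -0.09]
tool x [ 0.963 -0.27   0.   ] y [ 0.  0. -1.] z [0.27  0.963 0.   ]
shift tool norm [ 0.5321  0.0856 -0.3857]
turn norm [-0.      0.7219 -0.    ] deg [-0. 65. -0.]
t 0.95 tcp tray [-0.3389  0.4446] z 0.2056 F [ 0.2 -0.1  0.1] open 0.0854 J [ 1.21  0.13  1.49 -0.    1.52 -0.09]
tool x [ 0.963 -0.27   0.   ] y [ 0.  0. -1.] z [0.27  0.963 0.   ]
shift tool norm [ 0.5321  0.0856 -0.3857]
turn norm [-0.     -1.2781  0.    ] deg [  -0. -115.    0.]
t 0.95 tcp tray [-0.3389  0.4446] z 0.2056 F [ 0.2 -0.1  0.1] open 0.0854 J [ 1.21  0.13  1.49 -0.    1.52 -0.09]
tool x [ 0.963 -0.27   0.   ] y [ 0.  0. -1.] z [0.27  0.963 0.   ]
shift tool norm [ 0.5321  0.0856 -0.3857]
turn norm [-0.     -0.2781  0.    ] deg [ -0. -25.   0.]
t 0.95 tcp tray [-0.3389  0.4446] z 0.2056 F [ 0.2 -0.1  0.1] open 0.0854 J [ 1.21  0.13  1.49 -0.    1.52 -0.09]
tool x [ 0.963 -0.27   0.   ] y [ 0.  0. -1.] z [0.27  0.963 0.   ]
shift tool norm [ 0.5321  0.0856 -0.3857]
turn norm [-0.      1.7219 -0.    ] deg [ -0. 155.  -0.]
```

```bash
python3 -c "
from h import *
plan(-.24,.02,.205)"
```

```text
t 0.95 tcp tray [-0.3389  0.4446] z 0.2056 F [ 0.2 -0.1  0.1] open 0.0854 J [ 1.21  0.13  1.49 -0.    1.52 -0.09]
tool x [ 0.963 -0.27   0.   ] y [ 0.  0. -1.] z [0.27  0.963 0.   ]
shift tool norm [ 0.2693  0.0006 -0.3429]
```

Request:
jog_arm([
  {"tx": 0.027, "tz": -0.034},
  {"tx": 0.027, "tz": -0.034},
  {"tx": 0.027, "tz": -0.034},
  {"tx": 0.027, "tz": -0.034},
  {"tx": 0.027, "tz": -0.034},
  {"tx": 0.027, "tz": -0.034},
  {"tx": 0.027, "tz": -0.034},
  {"tx": 0.027, "tz": -0.034},
  {"tx": 0.027, "tz": -0.034},
  {"tx": 0.027, "tz": -0.034},
])

```text
schema error: expected keys tx, ty, tz, wx, wy, wz, fingers
```

Request:
jog_arm([
  {"wy": 0.09},
  {"wy": 0.09},
  {"wy": 0.09},
  {"wy": 0.09},
  {"wy": 0.09},
  {"wy": 0.09},
  {"wy": 0.09},
  {"wy": 0.09},
  {},
])

```text
schema error: expected keys tx, ty, tz, wx, wy, wz, fingers
```

```bash
python3 -c "
from h import *
plan(-.02,-.13,.20,YAW)"
```

```text
t 0.95 tcp tray [-0.3389  0.4446] z 0.2056 F [ 0.2 -0.1  0.1] open 0.0854 J [ 1.21  0.13  1.49 -0.    1.52 -0.09]
tool x [ 0.963 -0.27   0.   ] y [ 0.  0. -1.] z [0.27  0.963 0.   ]
shift tool norm [ 0.5321  0.0056 -0.3857]
turn norm [-0.      0.7219 -0.    ] deg [-0. 65. -0.]
```

Request:
jog_arm([
  {"tx": 0.027, "ty": 0, "tz": -0.034, "wx": 0, "wy": 0, "wz": 0, "fingers": 0},
  {"tx": 0.027, "ty": 0, "tz": -0.034, "wx": 0, "wy": 0, "wz": 0, "fingers": 0},
  {"tx": 0.027, "ty": 0, "tz": -0.034, "wx": 0, "wy": 0, "wz": 0, "fingers": 0},
  {"tx": 0.027, "ty": 0, "tz": -0.034, "wx": 0, "wy": 0, "wz": 0, "fingers": 0},
  {"tx": 0.027, "ty": 0, "tz": -0.034, "wx": 0, "wy": 0, "wz": 0, "fingers": 0},
  {"tx": 0.027, "ty": 0, "tz": -0.034, "wx": 0, "wy": 0, "wz": 0, "fingers": 0},
  {"tx": 0.027, "ty": 0, "tz": -0.034, "wx": 0, "wy": 0, "wz": 0, "fingers": 0},
  {"tx": 0.027, "ty": 0, "tz": -0.034, "wx": 0, "wy": 0, "wz": 0, "fingers": 0},
  {"tx": 0.027, "ty": 0, "tz": -0.034, "wx": 0, "wy": 0, "wz": 0, "fingers": 0},
  {"tx": 0.027, "ty": 0, "tz": -0.034, "wx": 0, "wy": 0, "wz": 0, "fingers": 0},
])

```text
clock: 1.95
ee_pos: [0.3336, 0.1675, 0.2042]
tool_rot: [-1.56, 0.205, -0.209]
ft_force: [1.4, 0.9, 0.7]
opening: 0.0424
```

Request:
jog_arm([
  {"tx": 0, "ty": 0, "tz": 0, "wx": 0, "wy": 0.09, "wz": 0, "fingers": 0},
  {"tx": 0, "ty": 0, "tz": 0, "wx": 0, "wy": 0.09, "wz": 0, "fingers": 0},
  {"tx": 0, "ty": 0, "tz": 0, "wx": 0, "wy": 0.09, "wz": 0, "fingers": 0},
  {"tx": 0, "ty": 0, "tz": 0, "wx": 0, "wy": 0.09, "wz": 0, "fingers": 0},
  {"tx": 0, "ty": 0, "tz": 0, "wx": 0, "wy": 0.09, "wz": 0, "fingers": 0},
  {"tx": 0, "ty": 0, "tz": 0, "wx": 0, "wy": 0.09, "wz": 0, "fingers": 0},
  {"tx": 0, "ty": 0, "tz": 0, "wx": 0, "wy": 0.09, "wz": 0, "fingers": 0},
  {"tx": 0, "ty": 0, "tz": 0, "wx": 0, "wy": 0.09, "wz": 0, "fingers": 0},
  {"tx": 0, "ty": 0, "tz": 0, "wx": 0, "wy": 0, "wz": 0, "fingers": 0},
])

```text
clock: 2.85
ee_pos: [0.3372, 0.16, 0.2062]
tool_rot: [-1.258, 1.111, -1.123]
ft_force: [-0.0, -0.1, -0.3]
opening: 0.0428
```

```bash
python3 -c "
from h import *
plan(-.02,-.14,.20,YAW)"
```

```text
t 2.85 tcp tray [-0.234   0.0041] z 0.2062 F [-0.  -0.1 -0.3] open 0.0428 J [ 0.31 -0.54  2.07 -0.    1.6   0.19]
tool x [ 0.123 -0.992  0.001] y [ 0.009  0.    -1.   ] z [0.992 0.123 0.009]
shift tool norm [0.1354 0.0083 0.2196]
turn norm [-0.0059 -0.0256  0.0007] deg [-0.5 -2.3  0.1]
```

Request:
jog_arm([
  {"tx": 0.024, "ty": 0.001, "tz": 0.037, "wx": -0.001, "wy": -0.004, "wz": 0, "fingers": 0},
  {"tx": 0.024, "ty": 0.001, "tz": 0.037, "wx": -0.001, "wy": -0.004, "wz": 0, "fingers": 0},
  {"tx": 0.024, "ty": 0.001, "tz": 0.037, "wx": -0.001, "wy": -0.004, "wz": 0, "fingers": 0},
  {"tx": 0.024, "ty": 0.001, "tz": 0.037, "wx": -0.001, "wy": -0.004, "wz": 0, "fingers": 0},
  {"tx": 0.024, "ty": 0.001, "tz": 0.037, "wx": -0.001, "wy": -0.004, "wz": 0, "fingers": 0},
  {"tx": 0.016, "ty": 0.001, "tz": 0.033, "wx": -0.001, "wy": -0.005, "wz": 0, "fingers": 0},
  {"tx": 0, "ty": 0, "tz": 0, "wx": 0, "wy": 0, "wz": 0, "fingers": 0},
  {"tx": 0, "ty": 0, "tz": 0, "wx": 0, "wy": 0, "wz": 0, "fingers": 0},
])

```text
clock: 3.65
ee_pos: [0.5825, 0.0548, 0.2002]
tool_rot: [-1.297, 1.057, -1.058]
ft_force: [-0.1, 0.9, -0.5]
opening: 0.0428
```

```bash
python3 -c "
from h import *
plan(-.025,-.125,.012,YAW)
m=optics.camera_model('wrist'); im=optics.camera('wrist'); cv2.imwrite('pics/w1.png',im[:,:,::-1])
import pickle; pickle.dump((im,m),open('w1.pkl','wb'))
for n,p in dict(e1=t2w(-.18,0),e2=t2w(.18,0),s=t2w(.11,-.045)).items(): print(n,proj(np.r_[p,0],m),proj(np.r_[p,.045],m))
"
```

```text
t 3.65 tcp tray [-0.0091 -0.1396] z 0.2002 F [-0.1  0.9 -0.5] open 0.0428 J [ 0.01  0.09  1.54  0.    1.51 -0.2 ]
tool x [ 0.203 -0.979 -0.001] y [ 0.002  0.001 -1.   ] z [0.979 0.203 0.002]
shift tool norm [-0.0151  0.1882 -0.0156]
turn norm [-0.0011  0.0262 -0.0005] deg [-0.1  2.4 -0. ]
e1 [[97.74312673 35.70438061]] [[75.34541996 25.16861219]]
e2 [[432.77951604  51.06749344]] [[458.23093376  42.97016358]]
s [[364.0935346   90.89405702]] [[379.66320385  88.30859644]]
```

View pics/w1.png

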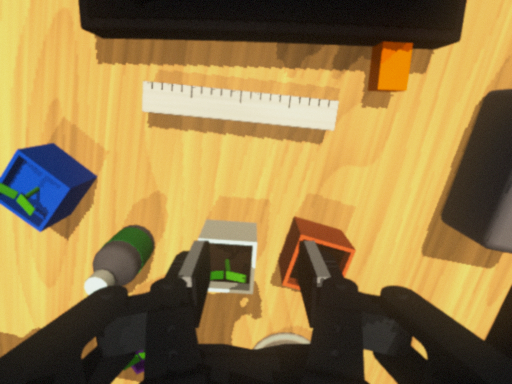

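```bash
cat > w1.py <<'E'
from h import *
import pickle
im,m=pickle.load(open('w1.pkl','rb')); g=im.max(2).astype(float)
pts=[]
for u in list(range(100,360,4))+list(range(425,450,3)):
    c=g[10:90,u]; k=np.argmax(np.diff(c)); 
    # first crossing above 70
    k=np.argmax(c>70); pts.append((u,10+k-1+ (70-c[k-1])/(c[k]-c[k-1])-0.0))
P=np.array(pts)
W=unproj(P,0,m)[:,:2]
f=np.polyfit(W[:,0],W[:,1],1)
r=W[:,1]-np.polyval(f,W[:,0]); ok=abs(r)<3*np.median(abs(r))+.0005
f=np.polyfit(W[ok,0],W[ok,1],1); print("foot yaw",np.arctan(f[0]),"tray y of org line",w2t([ORG[0],np.polyval(f,ORG[0])]),"n",ok.sum(),np.abs(r[ok]).max())
# tray corners foot
for n,uv in dict(nl=(84,38),fr=(461,44)).items(): print(n,w2t(unproj(uv,0,m)[0]))
for n,uv,z in [("stop top left-far",(379,42),.03),("stop top lf front",(378,80),.03),("stop foot",(372,90),.0)]: print(n,w2t(unproj(uv,z,m)[0]).round(4))
# bar top corners
c=[(144,82),(338,99),(335,120),(143,109)]
for p in c: print("bar",w2t(unproj(p,.03,m)[0]).round(4))
for n,c in dict(w=[(198,241),(256,239),(254,293),(196,290)],c=[(298,232),(353,249)]).items():
    for p in c: print(n,w2t(unproj(p,.06,m)[0]).round(4))
for n,c in dict(w=[(206,221),(258,222)],c=[(297,220),(346,236)]).items():
    for p in c: print(n,'foot?',w2t(unproj(p,0,m)[0]).round(4))
E
python3 w1.py; python3 -c "
import cv2
im=cv2.imread('pics/w1.png');cv2.imwrite('pics/w1a.png',cv2.resize(im[20:150,80:480],None,fx=2,fy=2,interpolation=2));cv2.imwrite('pics/w1b.png',cv2.resize(im[200:310,180:370],None,fx=4,fy=4,interpolation=2))"
```

```text
foot yaw 0.1750757126198482 tray y of org line [5.33391334e-05 3.24330708e-04] n 69 0.0013620847867554242
nl [-0.19507815 -0.00260309]
fr [0.21003073 0.00902704]
stop top left-far [ 0.1091 -0.0006]
stop top lf front [ 0.1129 -0.0359]
stop foot [ 0.1187 -0.0436]
bar [-0.1225 -0.0476]
bar [ 0.0743 -0.0562]
bar [ 0.0734 -0.0772]
bar [-0.1247 -0.074 ]
w [-0.0639 -0.2048]
w [-0.0035 -0.2001]
w [-0.003  -0.2641]
w [-0.0667 -0.263 ]
c [ 0.0396 -0.1906]
c [ 0.0994 -0.2076]
w foot? [-0.064 -0.204]
w foot? [-0.0004 -0.2028]
c foot? [ 0.0472 -0.1983]
c foot? [ 0.11  -0.217]
```

View pics/w1a.png

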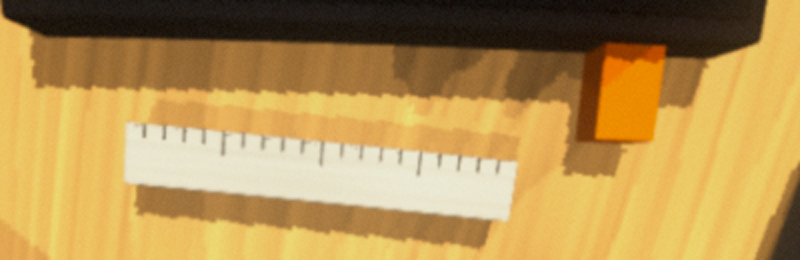

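View pics/w1b.png

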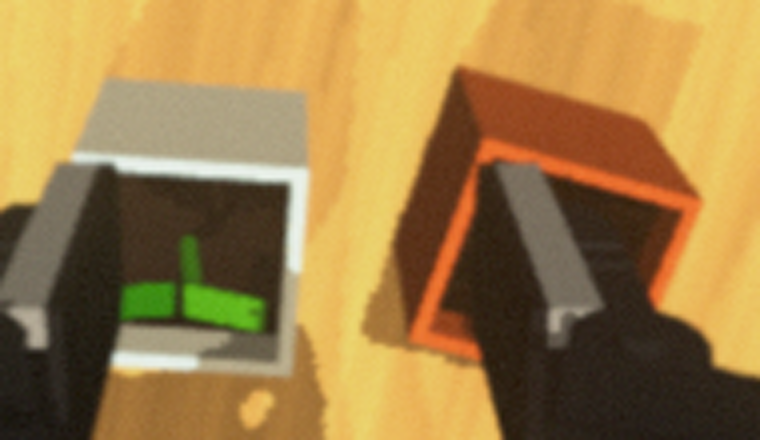

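```bash
sed -i 's/YAW=.163/YAW=.168/' h.py; python3 -c "
from h import *
plan(-.025,-.125,.012,YAW)"
```

```text
t 3.7 tcp tray [-0.0102 -0.1394] z 0.2002 F [-1.5 -0.  -0.2] open 0.043 J [ 0.01  0.09  1.54  0.    1.51 -0.2 ]
tool x [ 0.203 -0.979 -0.   ] y [ 0.002  0.001 -1.   ] z [0.979 0.203 0.002]
shift tool norm [-0.0148  0.1881 -0.0146]
turn norm [-0.0011  0.0229 -0.0003] deg [-0.1  2.1 -0. ]
```

Request:
jog_arm([
  {"tx": -0.007, "ty": 0.045, "tz": -0.008, "wx": 0, "wy": 0.012, "wz": 0, "fingers": 0},
  {"tx": -0.007, "ty": 0.045, "tz": -0.008, "wx": 0, "wy": 0.012, "wz": 0, "fingers": 0},
  {"tx": 0, "ty": 0.045, "tz": 0, "wx": 0, "wy": 0, "wz": 0, "fingers": 0},
  {"tx": 0, "ty": 0.03, "tz": 0, "wx": 0, "wy": 0, "wz": 0, "fingers": 0},
  {"tx": 0, "ty": 0, "tz": 0, "wx": 0, "wy": 0, "wz": 0, "fingers": 0},
  {"tx": 0, "ty": 0, "tz": 0, "wx": 0, "wy": 0, "wz": 0, "fingers": 0},
])

```text
clock: 4.3
ee_pos: [0.5626, 0.0696, 0.0381]
tool_rot: [-1.279, 1.067, -1.082]
ft_force: [1.5, 0.1, 1.3]
opening: 0.0429
```

```bash
python3 -c "
from h import *
plan(-.025,-.125,.012,YAW)"
```

```text
t 4.3 tcp tray [-0.0269 -0.1216] z 0.0381 F [1.5 0.1 1.3] open 0.0429 J [ 0.03  0.17  1.76  0.    1.2  -0.15]
tool x [ 0.178 -0.984  0.001] y [ 0.013  0.002 -1.   ] z [0.984 0.178 0.013]
shift tool norm [0.0034 0.0261 0.0016]
turn norm [-0.0084  0.0071  0.0004] deg [-0.8  0.6  0. ]
```

Request:
jog_arm([
  {"tx": 0, "ty": 0.02, "tz": 0.001, "wx": -0.008, "wy": 0.007, "wz": 0, "fingers": 0},
  {"tx": 0, "ty": 0.006, "tz": 0, "wx": 0, "wy": 0, "wz": 0, "fingers": 0},
  {"tx": 0, "ty": 0, "tz": 0, "wx": 0, "wy": 0, "wz": 0, "fingers": 0},
])

```text
clock: 4.6
ee_pos: [0.5681, 0.0708, 0.0197]
tool_rot: [-1.278, 1.074, -1.088]
ft_force: [-0.2, -0.8, -0.2]
opening: 0.0428
```

```bash
python3 -c "
from h import *
plan(-.025,-.055,.012,YAW)
im=optics.camera('wrist'); cv2.imwrite('pics/w2.png',im[:,:,::-1])
"
```

```text
t 4.6 tcp tray [-0.0213 -0.1214] z 0.0197 F [-0.2 -0.8 -0.2] open 0.0428 J [ 0.03  0.21  1.75 -0.    1.17 -0.14]
tool x [ 0.17  -0.985  0.002] y [ 0.011 -0.    -1.   ] z [0.985 0.17  0.011]
shift tool norm [-0.0664  0.0075 -0.0036]
turn norm [-0.0069  0.002   0.0012] deg [-0.6  0.2  0.1]
```

View pics/w2.png

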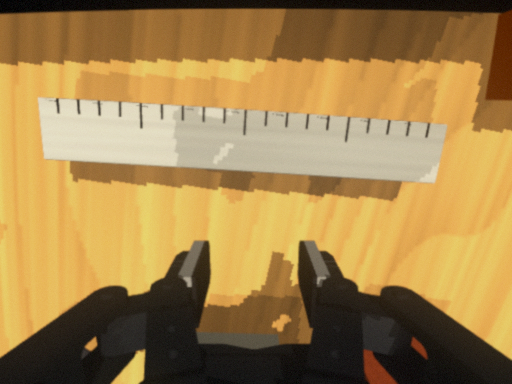

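Request:
jog_arm([
  {"tx": -0.01, "ty": 0.006, "tz": 0, "wx": -0.006, "wy": 0.002, "wz": 0, "fingers": 0},
  {"tx": -0.011, "ty": 0, "tz": -0.001, "wx": 0, "wy": 0, "wz": 0, "fingers": 0},
  {"tx": -0.011, "ty": 0, "tz": -0.001, "wx": 0, "wy": 0, "wz": 0, "fingers": 0},
  {"tx": -0.011, "ty": 0, "tz": 0, "wx": 0, "wy": 0, "wz": 0, "fingers": 0},
  {"tx": -0.011, "ty": 0, "tz": 0, "wx": 0, "wy": 0, "wz": 0, "fingers": 0},
  {"tx": -0.008, "ty": 0, "tz": 0, "wx": 0, "wy": 0, "wz": 0, "fingers": 0},
  {"tx": 0, "ty": 0, "tz": 0, "wx": 0, "wy": 0, "wz": 0, "fingers": 0},
])

```text
clock: 5.35
ee_pos: [0.5574, 0.1386, 0.018]
tool_rot: [-1.28, 1.077, -1.088]
ft_force: [0.5, -0.5, -0.6]
opening: 0.0427
```

```bash
python3 -c "
from h import *
plan(-.025,-.041,.012,YAW)
im=optics.camera('wrist'); cv2.imwrite('pics/w3.png',im[:,:,::-1])
"
```

```text
t 5.35 tcp tray [-0.0205 -0.0527] z 0.018 F [ 0.5 -0.5 -0.6] open 0.0427 J [ 0.16  0.22  1.74 -0.    1.17 -0.01]
tool x [ 0.169 -0.986  0.002] y [ 0.008 -0.001 -1.   ] z [0.986 0.169 0.008]
shift tool norm [-0.0117  0.006  -0.0045]
turn norm [-0.0049  0.0009  0.0013] deg [-0.4  0.1  0.1]
```

View pics/w3.png

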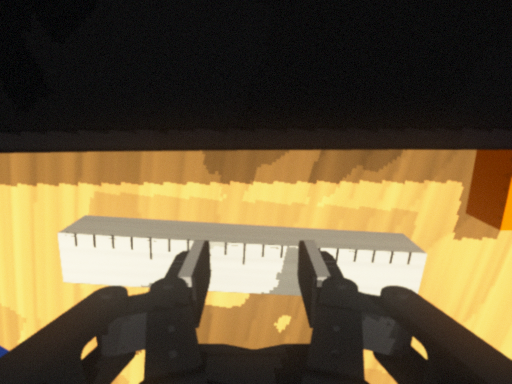

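```bash
python3 -c "
from h import *
m=optics.camera_model('wrist')
for p,z in [((60,233),.03),((426,252),.03),((422,292),.03),((62,281),.03),((84,216),0),((407,234),0),((84,216),.03),((0,152),0),((500,149),0)]: print(p,z,w2t(unproj(p,z,m)[0]).round(4))
s,M=st()
# fingertip: project TCP and points
for dz in (0,.005,.01,.015,.02):
  for sx in (-1,1): print(dz,sx,proj(s['ee_pos']+M@[-.011,-dz,sx*.0214],m).round(0),proj(s['ee_pos']+M@[.011,-dz,sx*.0214],m).round(0))
"
```

```text
(60, 233) 0.03 [-0.1226 -0.0464]
(426, 252) 0.03 [ 0.0732 -0.058 ]
(422, 292) 0.03 [ 0.0748 -0.0827]
(62, 281) 0.03 [-0.1265 -0.075 ]
(84, 216) 0 [-0.125  -0.0472]
(407, 234) 0 [ 0.0771 -0.0596]
(84, 216) 0.03 [-0.1083 -0.0369]
(0, 152) 0 [-0.1701 -0.0073]
(500, 149) 0 [ 0.127  -0.0056]
0 -1 [[215. 218.]] [[216. 254.]]
0 1 [[291. 218.]] [[290. 254.]]
0.005 -1 [[213. 221.]] [[215. 258.]]
0.005 1 [[293. 221.]] [[291. 258.]]
0.01 -1 [[212. 224.]] [[214. 262.]]
0.01 1 [[294. 224.]] [[292. 262.]]
0.015 -1 [[211. 227.]] [[213. 266.]]
0.015 1 [[295. 227.]] [[293. 266.]]
0.02 -1 [[210. 231.]] [[212. 271.]]
0.02 1 [[296. 231.]] [[295. 271.]]
```

Request:
jog_arm([
  {"tx": 0.02, "ty": -0.005, "tz": -0.002, "wx": -0.004, "wy": 0, "wz": 0, "fingers": 0},
  {"tx": 0.025, "ty": 0, "tz": -0.002, "wx": 0, "wy": 0, "wz": 0, "fingers": 0},
  {"tx": 0.022, "ty": 0, "tz": -0.001, "wx": 0, "wy": 0, "wz": 0, "fingers": 0},
  {"tx": 0, "ty": 0.012, "tz": 0, "wx": 0, "wy": 0, "wz": 0, "fingers": 0},
  {"tx": 0, "ty": 0.006, "tz": 0, "wx": 0, "wy": 0, "wz": 0, "fingers": 0},
  {"tx": 0, "ty": 0, "tz": 0, "wx": 0, "wy": 0, "wz": 0, "fingers": 0},
])

```text
clock: 6.0
ee_pos: [0.5638, 0.0687, 0.0037]
tool_rot: [-1.286, 1.081, -1.085]
ft_force: [-0.8, 1.2, 0.3]
opening: 0.0427
```

```bash
python3 -c "
from h import *
plan(-.025,-.041,.004,YAW)"
```

```text
t 6.0 tcp tray [-0.0259 -0.1227] z 0.0037 F [-0.8  1.2  0.3] open 0.0427 J [ 0.03  0.23  1.76 -0.    1.15 -0.14]
tool x [ 0.169 -0.986  0.003] y [ 0.001 -0.003 -1.   ] z [0.986 0.169 0.001]
shift tool norm [-0.0817 -0.0005  0.001 ]
turn norm [-0.0004  0.0011  0.0017] deg [-0.   0.1  0.2]
```

Now I'll push at the lower height, stopping partway to check that the bar moves.

Request:
jog_arm([
  {"tx": -0.011, "ty": 0, "tz": 0, "wx": 0, "wy": 0.001, "wz": 0, "fingers": 0},
  {"tx": -0.011, "ty": 0, "tz": 0, "wx": 0, "wy": 0, "wz": 0, "fingers": 0},
  {"tx": -0.011, "ty": 0, "tz": 0, "wx": 0, "wy": 0, "wz": 0, "fingers": 0},
  {"tx": -0.011, "ty": 0, "tz": 0, "wx": 0, "wy": 0, "wz": 0, "fingers": 0},
  {"tx": -0.006, "ty": 0, "tz": 0, "wx": 0, "wy": 0, "wz": 0, "fingers": 0},
  {"tx": 0, "ty": 0, "tz": 0, "wx": 0, "wy": 0, "wz": 0, "fingers": 0},
])

```text
clock: 6.6
ee_pos: [0.5536, 0.1262, 0.0035]
tool_rot: [-1.287, 1.081, -1.083]
ft_force: [-0.1, -0.0, 0.4]
opening: 0.0426
```

```bash
python3 -c "
from h import *
plan(-.025,-.041,.004,YAW)
im=optics.camera('wrist'); cv2.imwrite('pics/w4.png',im[:,:,::-1])
"
```

```text
t 6.6 tcp tray [-0.0263 -0.0643] z 0.0035 F [-0.1 -0.   0.4] open 0.0426 J [ 0.13  0.24  1.76 -0.    1.15 -0.04]
tool x [ 0.171 -0.985  0.002] y [ 0.    -0.002 -1.   ] z [ 0.985  0.171 -0.   ]
shift tool norm [-0.0233 -0.0005  0.0014]
turn norm [0.     0.0026 0.001 ] deg [0.  0.2 0.1]
```

View pics/w4.png

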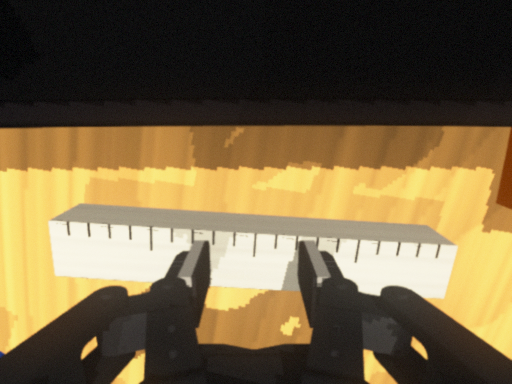

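```bash
python3 -c "
from h import *
m=optics.camera_model('wrist')
for p,z in [((52,220),.03),((455,242),.03),((443,297),.03),((56,275),.03),((80,205),0),((430,226),0),((0,126),0),((500,123),0)]: print(p,z,w2t(unproj(p,z,m)[0]).round(4))
s,M=st();T=m['world_to_cam'];c=-T[:3,:3].T@T[:3,3];print('cam in tool',M.T@(c-s['ee_pos']))
im=optics.camera('top'); cv2.imwrite('pics/t4.png',cv2.resize(im[110:290,45:325,::-1],None,fx=2.8,fy=2.8,interpolation=2))
im=optics.camera('scene'); cv2.imwrite('pics/s4.png',cv2.resize(im[60:260,220:440,::-1],None,fx=3,fy=3,interpolation=2))
"
```

```text
(52, 220) 0.03 [-0.1221 -0.0459]
(455, 242) 0.03 [ 0.0722 -0.0568]
(443, 297) 0.03 [ 0.0716 -0.0874]
(56, 275) 0.03 [-0.1253 -0.0753]
(80, 205) 0 [-0.1245 -0.0476]
(430, 226) 0 [ 0.0763 -0.0597]
(0, 126) 0 [-0.1623 -0.0034]
(500, 123) 0 [ 0.106 -0.001]
cam in tool [-0.06901552 -0.16777666  0.00023138]
```

View pics/s4.png

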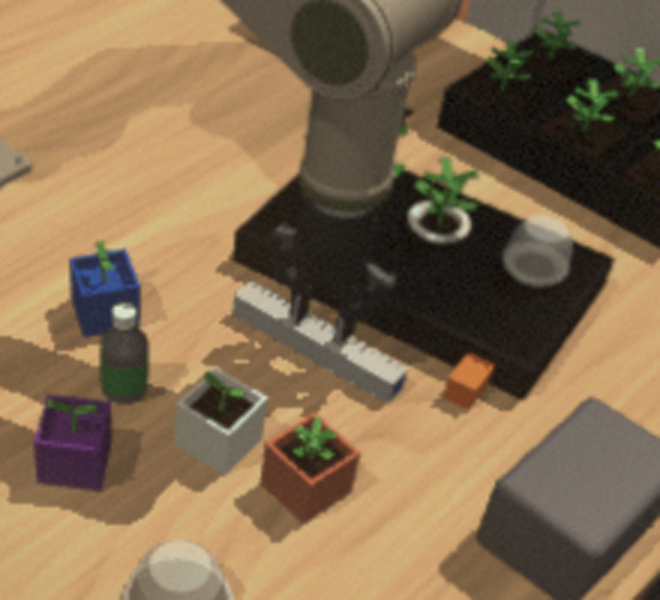

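View pics/t4.png

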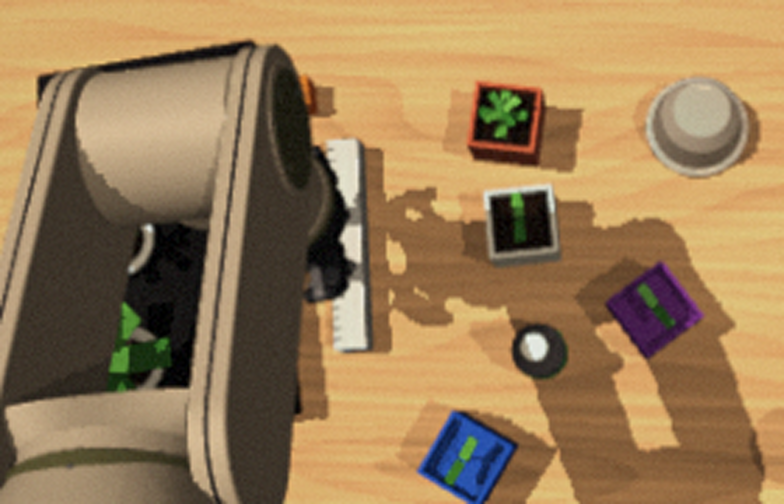

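Request:
jog_arm([
  {"tx": 0.0, "ty": -0.012, "tz": 0, "wx": 0, "wy": 0, "wz": 0, "fingers": 0},
  {"tx": 0.03, "ty": -0.008, "tz": 0, "wx": 0, "wy": 0, "wz": 0, "fingers": 0},
  {"tx": 0.03, "ty": 0, "tz": 0, "wx": 0, "wy": 0, "wz": 0, "fingers": 0},
  {"tx": 0, "ty": 0, "tz": 0, "wx": 0, "wy": 0, "wz": 0, "fingers": 0},
])

```text
clock: 7.15
ee_pos: [0.5653, 0.0629, 0.0271]
tool_rot: [-1.286, 1.08, -1.085]
ft_force: [0.6, 0.8, -0.0]
opening: 0.0427
```

```bash
python3 -c "
from h import *
plan(-.025,-.12,.02,YAW)
im=optics.camera('wrist'); cv2.imwrite('pics/w5.png',im[:,:,::-1])
im=optics.camera('scene'); cv2.imwrite('pics/s5.png',cv2.resize(im[60:260,220:440,::-1],None,fx=3,fy=3,interpolation=2))
m=optics.camera_model('scene'); s,M=st()
for dz in (0,.01,.02,.03):
  for sx in (-1,1): print(dz,sx,((proj(s['ee_pos']+M@[0,-dz,sx*.0214],m)-[220,60])*3).round(0))
"
```

```text
t 7.15 tcp tray [-0.0254 -0.1287] z 0.0271 F [ 0.6  0.8 -0. ] open 0.0427 J [ 0.02  0.2   1.75 -0.    1.19 -0.15]
tool x [ 0.17  -0.985  0.003] y [ 0.002 -0.003 -1.   ] z [0.985 0.17  0.001]
shift tool norm [-0.0087  0.0071  0.0004]
turn norm [-0.0008  0.0018  0.0018] deg [-0.1  0.2  0.2]
0 -1 [[269. 355.]]
0 1 [[305. 373.]]
0.01 -1 [[270. 348.]]
0.01 1 [[306. 367.]]
0.02 -1 [[271. 341.]]
0.02 1 [[307. 360.]]
0.03 -1 [[271. 334.]]
0.03 1 [[308. 352.]]
```

View pics/s5.png

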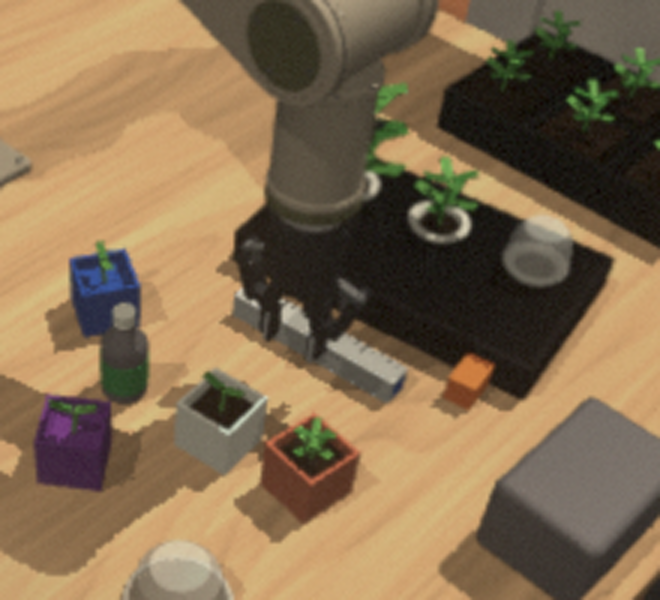

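View pics/w5.png

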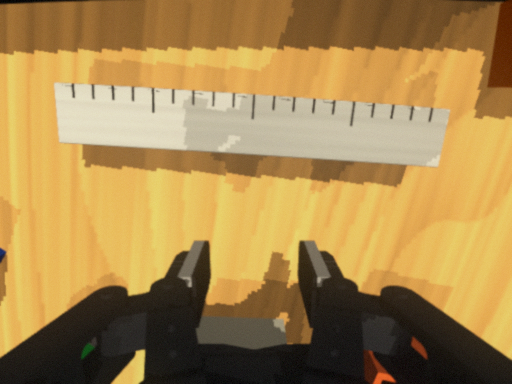

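Request:
jog_arm([
  {"tx": 0.0, "ty": 0.02, "tz": 0, "wx": 0, "wy": 0.002, "wz": 0, "fingers": 0},
  {"tx": 0.0, "ty": 0.008, "tz": 0, "wx": 0, "wy": 0, "wz": 0, "fingers": 0},
  {"tx": 0, "ty": 0.005, "tz": 0, "wx": 0, "wy": 0, "wz": 0, "fingers": 0},
  {"tx": 0, "ty": 0.003, "tz": 0, "wx": 0, "wy": 0, "wz": 0, "fingers": 0},
  {"tx": 0, "ty": 0, "tz": 0, "wx": 0, "wy": 0, "wz": 0, "fingers": 0},
])

```text
clock: 7.75
ee_pos: [0.5653, 0.0675, -0.0085]
tool_rot: [-1.283, 1.082, -1.085]
ft_force: [-0.3, -0.4, 0.2]
opening: 0.0427
```

```bash
python3 -c "
from h import *
plan(-.025,-.07,-.01,YAW)
im=optics.camera('scene'); cv2.imwrite('pics/s6.png',cv2.resize(im[120:200,270:370,::-1],None,fx=7,fy=7,interpolation=2))
m=optics.camera_model('scene'); s,M=st()
for dz in (0,.01,.02,.03):
  for sx in (-1,1): print(dz,sx,((proj(s['ee_pos']+M@[0,-dz,sx*.0214],m)-[270,120])*7).round(0))
"
```

```text
t 7.75 tcp tray [-0.0246 -0.1241] z -0.0085 F [-0.3 -0.4  0.2] open 0.0427 J [ 0.03  0.25  1.76 -0.    1.12 -0.14]
tool x [ 0.169 -0.986  0.001] y [ 0.003 -0.    -1.   ] z [0.986 0.169 0.002]
shift tool norm [-0.0541  0.0014 -0.0004]
turn norm [-0.0016  0.0008  0.0005] deg [-0.1  0.1  0. ]
0 -1 [[274. 462.]]
0 1 [[356. 505.]]
0.01 -1 [[276. 446.]]
0.01 1 [[358. 489.]]
0.02 -1 [[278. 431.]]
0.02 1 [[361. 473.]]
0.03 -1 [[280. 415.]]
0.03 1 [[363. 458.]]
```

View pics/s6.png

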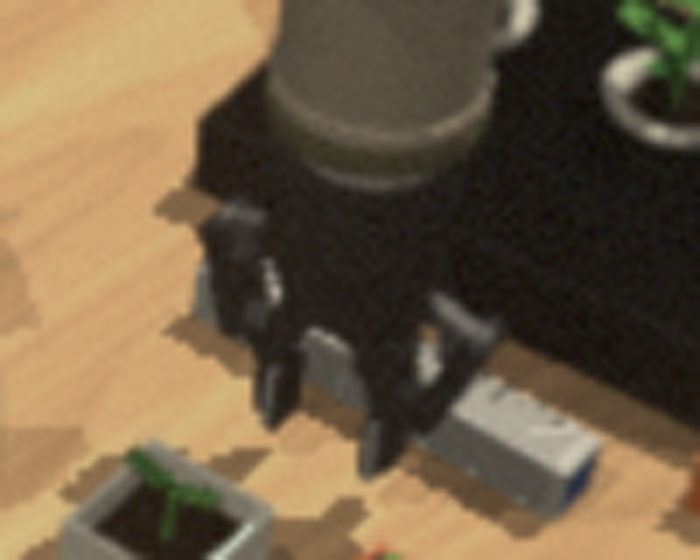

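Request:
jog_arm([
  {"tx": -0.011, "ty": 0, "tz": 0, "wx": 0, "wy": 0.001, "wz": 0, "fingers": 0},
  {"tx": -0.011, "ty": 0, "tz": 0, "wx": 0, "wy": 0, "wz": 0, "fingers": 0},
  {"tx": -0.011, "ty": 0, "tz": 0, "wx": 0, "wy": 0, "wz": 0, "fingers": 0},
  {"tx": -0.011, "ty": 0, "tz": 0, "wx": 0, "wy": 0, "wz": 0, "fingers": 0},
  {"tx": -0.006, "ty": 0, "tz": 0, "wx": 0, "wy": 0, "wz": 0, "fingers": 0},
  {"tx": 0, "ty": 0, "tz": 0, "wx": 0, "wy": 0, "wz": 0, "fingers": 0},
])

```text
clock: 8.4
ee_pos: [0.5577, 0.1218, -0.0064]
tool_rot: [-1.281, 1.079, -1.088]
ft_force: [1.1, -1.0, 0.4]
opening: 0.0426
```

```bash
python3 -c "
from h import *
plan(-.025,-.041,-.01,YAW)
im=optics.camera('wrist'); cv2.imwrite('pics/w7.png',im[:,:,::-1])
"
```

```text
t 8.4 tcp tray [-0.023  -0.0693] z -0.0064 F [ 1.1 -1.   0.4] open 0.0426 J [ 0.13  0.25  1.76 -0.    1.12 -0.04]
tool x [ 0.168 -0.986  0.002] y [ 0.006 -0.001 -1.   ] z [0.986 0.168 0.006]
shift tool norm [-0.0283  0.0035 -0.002 ]
turn norm [-0.0036  0.0004  0.0011] deg [-0.3  0.   0.1]
```

View pics/w7.png

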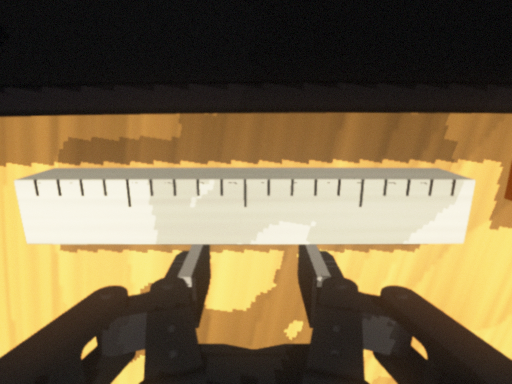

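Request:
jog_arm([
  {"tx": -0.01, "ty": 0.002, "tz": 0, "wx": -0.002, "wy": 0, "wz": 0, "fingers": 0},
  {"tx": -0.008, "ty": 0, "tz": 0, "wx": 0, "wy": 0, "wz": 0, "fingers": 0},
  {"tx": -0.004, "ty": 0, "tz": 0, "wx": 0, "wy": 0, "wz": 0, "fingers": 0},
  {"tx": -0.003, "ty": 0, "tz": 0, "wx": 0, "wy": 0, "wz": 0, "fingers": 0},
])

```text
clock: 8.85
ee_pos: [0.5541, 0.146, -0.0081]
tool_rot: [-1.283, 1.081, -1.089]
ft_force: [0.9, -2.5, 1.0]
opening: 0.0425
```

```bash
python3 -c "
from h import *
plan(-.025,-.041,-.01,YAW)
im=optics.camera('wrist'); cv2.imwrite('pics/w8.png',im[:,:,::-1])
"
```

```text
t 8.85 tcp tray [-0.0225 -0.0448] z -0.0081 F [ 0.9 -2.5  1. ] open 0.0425 J [ 0.17  0.26  1.75 -0.    1.13  0.  ]
tool x [ 0.167 -0.986  0.003] y [ 0.004 -0.003 -1.   ] z [0.986 0.167 0.003]
shift tool norm [-0.0038  0.0019 -0.0025]
turn norm [-0.002  -0.0004  0.002 ] deg [-0.2 -0.   0.2]
```

View pics/w8.png

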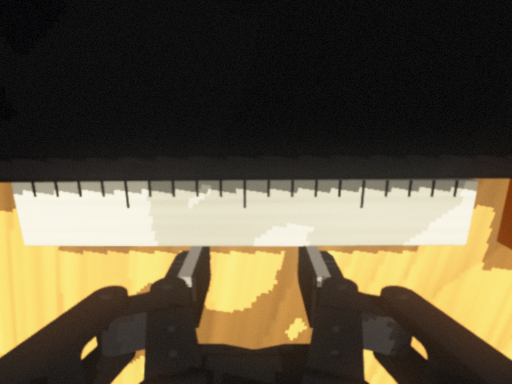

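Request:
jog_arm([
  {"tx": -0.003, "ty": 0, "tz": 0, "wx": 0, "wy": 0, "wz": 0, "fingers": 0},
  {"tx": -0.003, "ty": 0, "tz": 0, "wx": 0, "wy": 0, "wz": 0, "fingers": 0},
])

```text
clock: 9.1
ee_pos: [0.5538, 0.149, -0.008]
tool_rot: [-1.287, 1.078, -1.092]
ft_force: [3.2, -25.9, 2.3]
opening: 0.0422
```

Request:
jog_arm([
  {"tx": -0.004, "ty": 0, "tz": 0, "wx": 0, "wy": 0, "wz": 0, "fingers": 0},
  {"tx": 0, "ty": 0, "tz": 0, "wx": 0, "wy": 0, "wz": 0, "fingers": 0},
])

```text
clock: 9.3
ee_pos: [0.5539, 0.1476, -0.008]
tool_rot: [-1.293, 1.074, -1.098]
ft_force: [-1.2, 0.5, -0.3]
opening: 0.0424
```

```bash
python3 -c "
from h import *
plan(-.025,-.041,-.01,YAW)
im=optics.camera('wrist'); cv2.imwrite('pics/w9.png',im[:,:,::-1])
"
```

```text
t 9.3 tcp tray [-0.0224 -0.0432] z -0.008 F [-1.2  0.5 -0.3] open 0.0424 J [ 0.18  0.26  1.75 -0.02  1.13  0.02]
tool x [ 0.167 -0.986  0.017] y [ 0.005 -0.016 -1.   ] z [0.986 0.167 0.002]
shift tool norm [-0.0023  0.0019 -0.0026]
turn norm [-0.0016 -0.0001  0.0106] deg [-0.1 -0.   1. ]
```

View pics/w9.png

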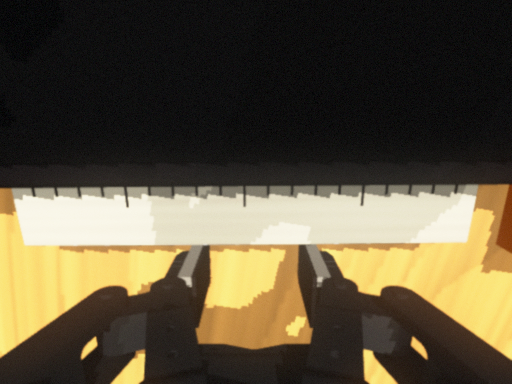

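Request:
jog_arm([
  {"tx": 0.03, "ty": -0.01, "tz": 0, "wx": 0, "wy": 0, "wz": 0.01, "fingers": 0},
  {"tx": 0.03, "ty": -0.01, "tz": 0, "wx": 0, "wy": 0, "wz": 0, "fingers": 0},
  {"tx": 0, "ty": -0.01, "tz": -0.045, "wx": 0, "wy": 0, "wz": 0, "fingers": 0.5},
  {"tx": 0, "ty": 0, "tz": -0.045, "wx": 0, "wy": 0, "wz": 0, "fingers": 1},
  {"tx": 0, "ty": 0, "tz": -0.045, "wx": 0, "wy": 0, "wz": 0, "fingers": 1},
  {"tx": 0, "ty": 0, "tz": -0.02, "wx": 0, "wy": 0, "wz": 0, "fingers": 1},
  {"tx": 0, "ty": 0, "tz": 0, "wx": 0, "wy": 0, "wz": 0, "fingers": 1},
  {"tx": 0, "ty": 0, "tz": 0, "wx": 0, "wy": 0, "wz": 0, "fingers": 1},
])

```text
clock: 10.15
ee_pos: [0.4046, 0.0644, 0.0187]
tool_rot: [-1.28, 1.091, -1.078]
ft_force: [0.6, 0.0, 0.5]
opening: 0.0005
```

```bash
python3 -c "
from h import *
plan(-.17,-.018,.014,YAW)
m=optics.camera_model('wrist'); im=optics.camera('wrist'); cv2.imwrite('pics/w10.png',im[:,:,::-1])
"
```

```text
t 10.15 tcp tray [-0.1836 -0.1003] z 0.0187 F [0.6 0.  0.5] open 0.0005 J [ 0.02 -0.22  2.18  0.01  1.18 -0.15]
tool x [ 0.167 -0.986 -0.009] y [-0.003  0.008 -1.   ] z [ 0.986  0.167 -0.002]
shift tool norm [-0.0823  0.0054  0.0135]
turn norm [ 0.0013 -0.0003 -0.0054] deg [ 0.1 -0.  -0.5]
```

View pics/w10.png

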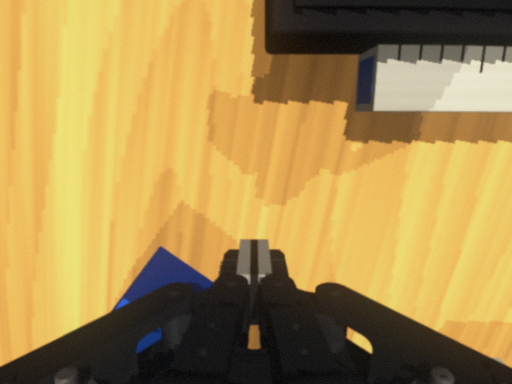

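Request:
jog_arm([
  {"tx": -0.04, "ty": 0.003, "tz": 0.007, "wx": 0, "wy": 0, "wz": -0.005, "fingers": 1},
  {"tx": -0.035, "ty": 0.002, "tz": 0.006, "wx": 0, "wy": 0, "wz": 0, "fingers": 1},
  {"tx": 0, "ty": 0.002, "tz": 0, "wx": 0, "wy": 0, "wz": 0, "fingers": 1},
  {"tx": 0, "ty": 0, "tz": 0, "wx": 0, "wy": 0, "wz": 0, "fingers": 1},
])

```text
clock: 10.6
ee_pos: [0.4115, 0.1438, 0.0137]
tool_rot: [-1.279, 1.086, -1.088]
ft_force: [-0.9, 0.4, -0.9]
opening: -0.0001
```

```bash
python3 -c "
from h import *
plan(-.14,-.018,.012,YAW)
m=optics.camera_model('wrist'); im=optics.camera('wrist'); cv2.imwrite('pics/w11.png',im[:,:,::-1])
"
```

```text
t 10.6 tcp tray [-0.1635 -0.0231] z 0.0137 F [-0.9  0.4 -0.9] open -0.0001 J [ 0.22 -0.14  2.12  0.    1.15  0.05]
tool x [ 0.163 -0.987 -0.001] y [ 0.003  0.002 -1.   ] z [0.987 0.163 0.003]
shift tool norm [-0.0052  0.0018  0.0234]
turn norm [-0.0021 -0.0025 -0.0008] deg [-0.2 -0.2 -0.1]
```

View pics/w11.png

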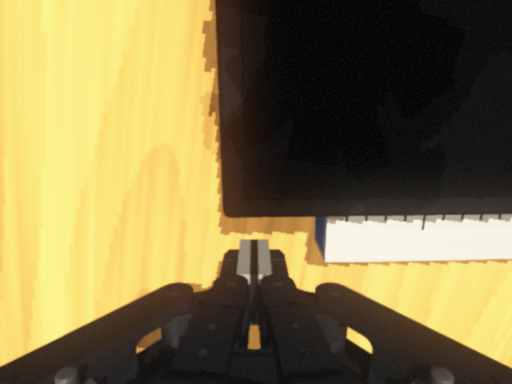

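Request:
jog_arm([
  {"tx": -0.004, "ty": 0.002, "tz": 0.008, "wx": -0.002, "wy": -0.002, "wz": 0, "fingers": 1},
  {"tx": 0, "ty": 0, "tz": 0.01, "wx": 0, "wy": 0, "wz": 0, "fingers": 1},
  {"tx": 0, "ty": 0, "tz": 0.01, "wx": 0, "wy": 0, "wz": 0, "fingers": 1},
  {"tx": 0, "ty": 0, "tz": 0.01, "wx": 0, "wy": 0, "wz": 0, "fingers": 1},
  {"tx": 0, "ty": 0, "tz": 0.008, "wx": 0, "wy": 0, "wz": 0, "fingers": 1},
])

```text
clock: 11.15
ee_pos: [0.4606, 0.1532, 0.0122]
tool_rot: [-1.281, 1.088, -1.087]
ft_force: [0.2, 0.1, -0.0]
opening: 0.0003
```

```bash
python3 -c "
from h import *
plan(-.105,-.018,.012,YAW)
m=optics.camera_model('wrist'); im=optics.camera('wrist'); cv2.imwrite('pics/w12.png',im[:,:,::-1])
"
```

```text
t 11.15 tcp tray [-0.1135 -0.0221] z 0.0122 F [ 0.2  0.1 -0. ] open 0.0003 J [0.21 0.01 1.99 0.   1.14 0.05]
tool x [ 0.163 -0.987 -0.001] y [ 0.     0.001 -1.   ] z [0.987 0.163 0.001]
shift tool norm [-0.0042  0.0002  0.0085]
turn norm [-0.0003 -0.0027 -0.0006] deg [-0.  -0.2 -0.1]
```

View pics/w12.png

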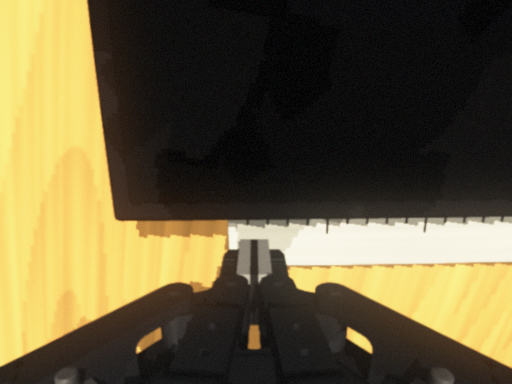

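Request:
jog_arm([
  {"tx": 0, "ty": -0.004, "tz": -0.02, "wx": 0, "wy": -0.002, "wz": 0, "fingers": 1},
  {"tx": 0, "ty": 0, "tz": -0.025, "wx": 0, "wy": 0, "wz": 0, "fingers": 1},
  {"tx": 0, "ty": 0.012, "tz": 0, "wx": 0, "wy": 0, "wz": 0, "fingers": 1},
  {"tx": -0.003, "ty": 0.01, "tz": 0, "wx": 0, "wy": 0, "wz": 0, "fingers": 1},
  {"tx": 0, "ty": 0.003, "tz": 0, "wx": 0, "wy": 0, "wz": 0, "fingers": 1},
  {"tx": 0, "ty": 0, "tz": 0, "wx": 0, "wy": 0, "wz": 0, "fingers": 1},
])

```text
clock: 11.8
ee_pos: [0.4188, 0.1486, -0.0096]
tool_rot: [-1.28, 1.085, -1.087]
ft_force: [1.0, -0.2, -1.2]
opening: 0.0001
```

```bash
python3 -c "
from h import *
plan(-.105,-.018,-.01,YAW)
im=optics.camera('scene'); cv2.imwrite('pics/s12.png',cv2.resize(im[80:220,240:400,::-1],None,fx=5,fy=4,interpolation=2))
"
```

```text
t 11.8 tcp tray [-0.1555 -0.0197] z -0.0096 F [ 1.  -0.2 -1.2] open 0.0001 J [ 0.22 -0.07  2.11  0.    1.1   0.06]
tool x [ 0.164 -0.986 -0.001] y [ 0.003  0.001 -1.   ] z [0.986 0.164 0.003]
shift tool norm [-0.0018  0.0005  0.0505]
turn norm [-0.0021 -0.0018 -0.0006] deg [-0.2 -0.2 -0.1]
```

View pics/s12.png

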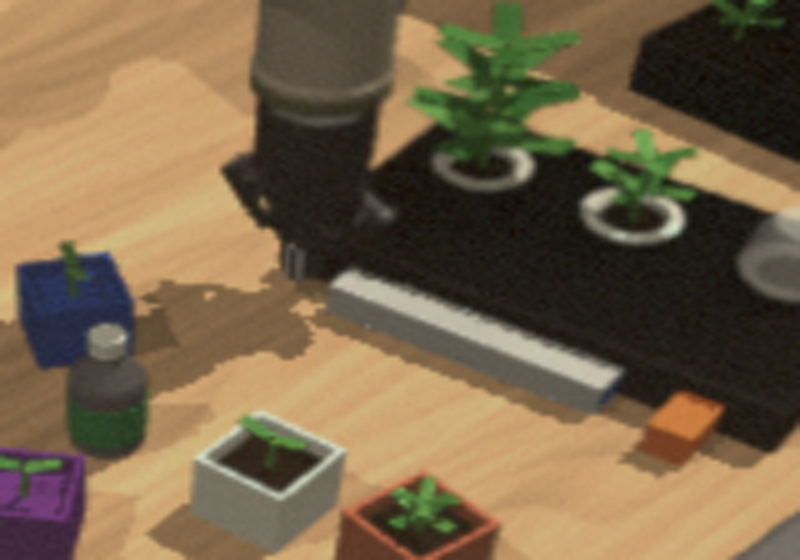

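Request:
jog_arm([
  {"tx": -0.002, "ty": 0, "tz": 0.01, "wx": -0.002, "wy": -0.002, "wz": 0, "fingers": 1},
  {"tx": 0, "ty": 0, "tz": 0.01, "wx": 0, "wy": 0, "wz": 0, "fingers": 1},
  {"tx": 0, "ty": 0, "tz": 0.01, "wx": 0, "wy": 0, "wz": 0, "fingers": 1},
  {"tx": 0, "ty": 0, "tz": 0.007, "wx": 0, "wy": 0, "wz": 0, "fingers": 1},
])

```text
clock: 12.25
ee_pos: [0.4561, 0.1569, -0.0098]
tool_rot: [-1.286, 1.087, -1.082]
ft_force: [-3.4, -1.1, 1.7]
opening: -0.0001
```

```bash
python3 -c "
from h import *
plan(-.105,-.018,-.01,YAW)
m=optics.camera_model('wrist'); im=optics.camera('wrist'); cv2.imwrite('pics/w13.png',im[:,:,::-1])
im=optics.camera('scene'); cv2.imwrite('pics/s13.png',cv2.resize(im[80:220,240:400,::-1],None,fx=5,fy=4,interpolation=2))
"
```

```text
t 12.25 tcp tray [-0.1173 -0.0177] z -0.0098 F [-3.4 -1.1  1.7] open -0.0001 J [0.22 0.04 2.   0.   1.1  0.06]
tool x [ 0.168 -0.986 -0.001] y [-0.003  0.    -1.   ] z [ 0.986  0.168 -0.003]
shift tool norm [0.0003 0.0001 0.0123]
turn norm [ 0.0019  0.0004 -0.0005] deg [ 0.2  0.  -0. ]
```

View pics/w13.png

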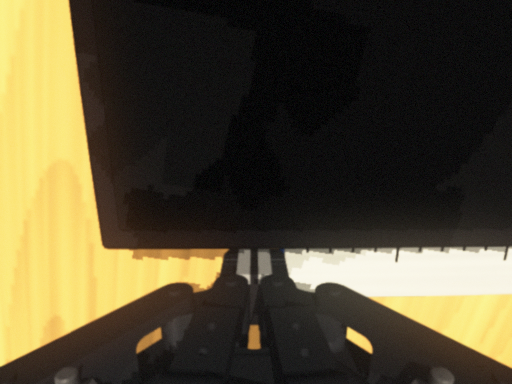

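View pics/s13.png

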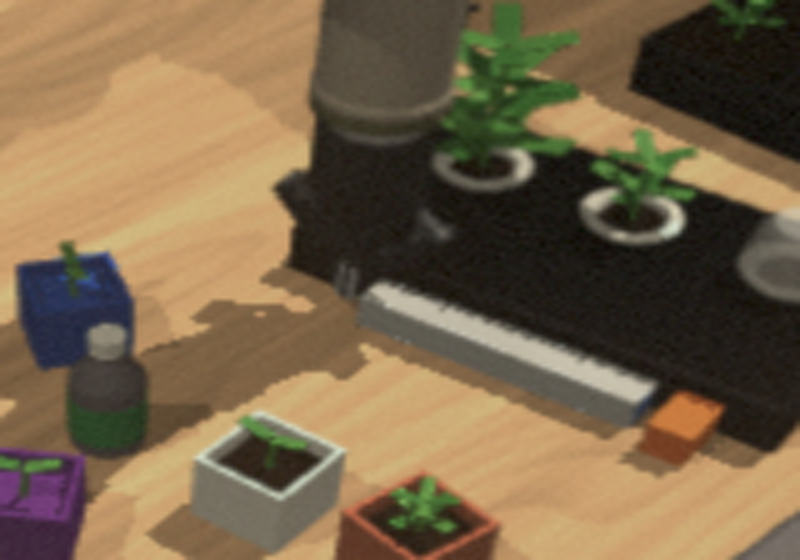

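Request:
jog_arm([
  {"tx": 0, "ty": 0, "tz": 0.006, "wx": 0, "wy": 0, "wz": 0, "fingers": 1},
  {"tx": 0, "ty": 0, "tz": 0.004, "wx": 0, "wy": 0, "wz": 0, "fingers": 1},
])

```text
clock: 12.55
ee_pos: [0.4663, 0.1585, -0.0099]
tool_rot: [-1.286, 1.087, -1.082]
ft_force: [-2.4, -0.3, 3.0]
opening: -0.0002
```

Request:
jog_arm([
  {"tx": 0, "ty": 0, "tz": 0.004, "wx": 0, "wy": 0, "wz": 0, "fingers": 1},
  {"tx": 0, "ty": 0, "tz": 0.003, "wx": 0, "wy": 0, "wz": 0, "fingers": 1},
])

```text
clock: 12.75
ee_pos: [0.472, 0.1595, -0.0103]
tool_rot: [-1.289, 1.089, -1.081]
ft_force: [-15.3, -2.6, 11.7]
opening: 0.0001
```

Request:
jog_arm([
  {"tx": 0, "ty": 0, "tz": 0.003, "wx": 0, "wy": 0, "wz": 0, "fingers": 1},
])

```text
clock: 12.85
ee_pos: [0.4719, 0.1595, -0.011]
tool_rot: [-1.295, 1.094, -1.078]
ft_force: [-22.6, -4.5, 15.0]
opening: -0.0001
```

```bash
python3 -c "
from h import *
plan(-.14,-.018,-.01,YAW)
im=optics.camera('scene'); cv2.imwrite('pics/s14.png',cv2.resize(im[80:220,240:400,::-1],None,fx=5,fy=4,interpolation=2))
"
```

```text
t 12.85 tcp tray [-0.1013 -0.0178] z -0.011 F [-22.6  -4.5  15. ] open -0.0001 J [0.22 0.1  1.95 0.   1.11 0.05]
tool x [ 0.168 -0.986 -0.   ] y [-0.014 -0.002 -1.   ] z [ 0.986  0.168 -0.014]
shift tool norm [ 0.0001 -0.0005 -0.0387]
turn norm [ 0.0088  0.0004 -0.0003] deg [ 0.8  0.  -0. ]
```

View pics/s14.png

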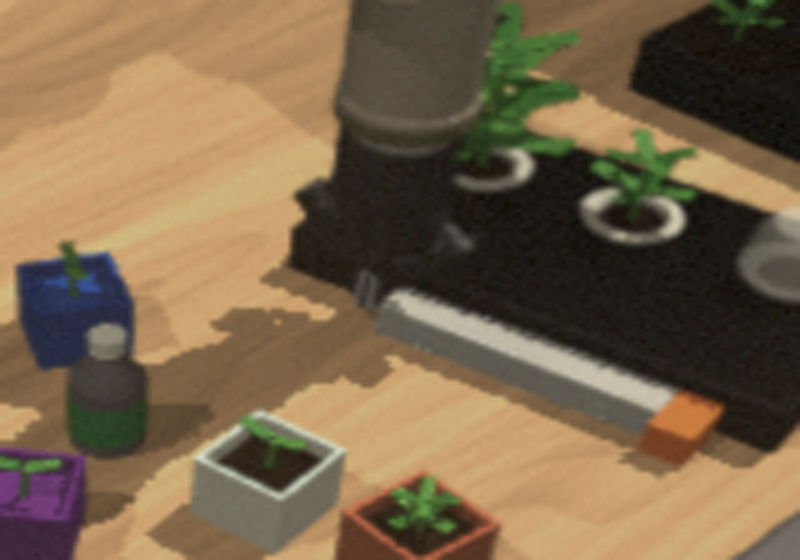

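Request:
jog_arm([
  {"tx": 0, "ty": -0.001, "tz": -0.008, "wx": 0, "wy": 0, "wz": 0, "fingers": 1},
  {"tx": 0.01, "ty": -0.01, "tz": -0.03, "wx": 0.008, "wy": 0, "wz": 0, "fingers": 1},
  {"tx": 0.04, "ty": -0.01, "tz": -0.01, "wx": 0, "wy": 0, "wz": 0, "fingers": 1},
  {"tx": 0.04, "ty": -0.01, "tz": 0, "wx": 0, "wy": 0, "wz": 0, "fingers": 0.3},
  {"tx": 0.01, "ty": -0.01, "tz": 0.03, "wx": 0, "wy": 0, "wz": 0, "fingers": 0},
  {"tx": 0, "ty": 0, "tz": 0.04, "wx": 0, "wy": 0, "wz": 0, "fingers": 0},
  {"tx": 0, "ty": 0, "tz": 0.04, "wx": 0, "wy": 0, "wz": 0, "fingers": 0},
  {"tx": 0, "ty": 0, "tz": 0.03, "wx": 0, "wy": 0, "wz": 0, "fingers": 0},
  {"tx": 0, "ty": 0, "tz": 0, "wx": 0, "wy": 0, "wz": 0, "fingers": 0},
])

```text
clock: 13.8
ee_pos: [0.5843, 0.0728, 0.0311]
tool_rot: [-1.281, 1.08, -1.088]
ft_force: [-0.3, -0.2, 0.8]
opening: 0.0426
```

```bash
python3 -c "
from h import *
plan(.01,-.07,-.008,YAW)
m=optics.camera_model('wrist'); im=optics.camera('wrist'); cv2.imwrite('pics/w15.png',im[:,:,::-1])
"
```

```text
t 13.8 tcp tray [-0.005  -0.1221] z 0.0311 F [-0.3 -0.2  0.8] open 0.0426 J [ 0.04  0.24  1.69 -0.    1.2  -0.13]
tool x [ 0.168 -0.986  0.001] y [ 0.006 -0.001 -1.   ] z [0.986 0.168 0.005]
shift tool norm [-0.0521  0.0391  0.0148]
turn norm [-0.0034  0.0003  0.0009] deg [-0.3  0.   0.1]
```

View pics/w15.png

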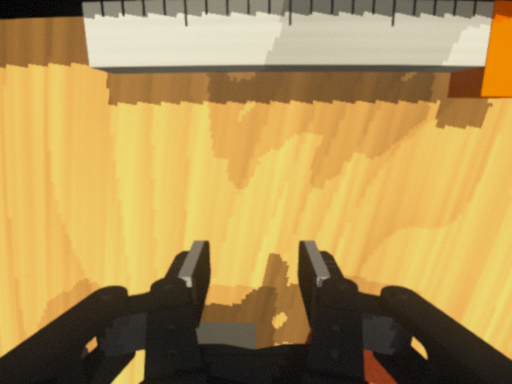

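Request:
jog_arm([
  {"tx": -0.01, "ty": 0.025, "tz": 0.014, "wx": -0.003, "wy": 0, "wz": 0.001, "fingers": 0},
  {"tx": -0.01, "ty": 0.01, "tz": 0, "wx": 0, "wy": 0, "wz": 0, "fingers": 0},
  {"tx": -0.015, "ty": 0.004, "tz": 0, "wx": 0, "wy": 0, "wz": 0, "fingers": 0},
  {"tx": -0.015, "ty": 0, "tz": 0, "wx": 0, "wy": 0, "wz": 0, "fingers": 0},
  {"tx": -0.015, "ty": 0, "tz": 0, "wx": 0, "wy": 0, "wz": 0, "fingers": 0},
  {"tx": -0.005, "ty": 0, "tz": 0, "wx": 0, "wy": 0, "wz": 0, "fingers": 0},
])

```text
clock: 14.45
ee_pos: [0.5812, 0.1478, -0.0073]
tool_rot: [-1.285, 1.085, -1.084]
ft_force: [0.2, 0.3, 0.3]
opening: 0.0426
```

Request:
jog_arm([
  {"tx": -0.005, "ty": 0, "tz": 0, "wx": 0, "wy": 0, "wz": 0, "fingers": 0},
  {"tx": -0.004, "ty": 0, "tz": 0, "wx": 0, "wy": 0, "wz": 0, "fingers": 0},
])

```text
clock: 14.65
ee_pos: [0.5803, 0.1539, -0.0063]
tool_rot: [-1.29, 1.078, -1.089]
ft_force: [6.9, -34.0, -6.0]
opening: 0.0429
```

```bash
python3 -c "
from h import *
plan(.01,-.041,-.008,YAW)
m=optics.camera_model('wrist'); im=optics.camera('wrist'); cv2.imwrite('pics/w16.png',im[:,:,::-1])
"
```

```text
t 14.65 tcp tray [ 0.0047 -0.0414] z -0.0063 F [  6.9 -34.   -6. ] open 0.0429 J [ 0.18  0.33  1.67 -0.01  1.15  0.01]
tool x [ 0.17  -0.985  0.008] y [ 0.002 -0.008 -1.   ] z [0.985 0.17  0.001]
shift tool norm [-0.0004  0.0017  0.0053]
turn norm [-0.0005  0.0019  0.0051] deg [-0.   0.2  0.5]
```

View pics/w16.png

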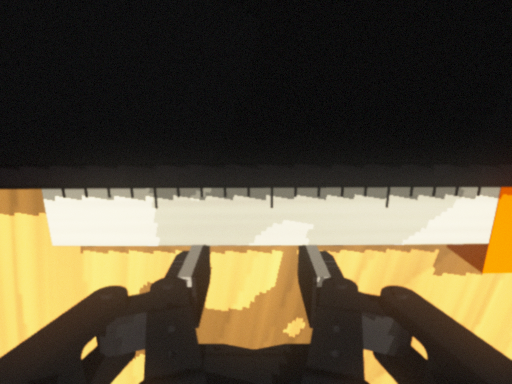

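Request:
jog_arm([
  {"tx": 0.02, "ty": -0.01, "tz": 0, "wx": 0, "wy": 0, "wz": 0, "fingers": 0},
  {"tx": 0.02, "ty": -0.045, "tz": 0, "wx": 0, "wy": 0.002, "wz": 0.005, "fingers": 0},
  {"tx": 0.01, "ty": -0.045, "tz": 0, "wx": 0, "wy": 0, "wz": 0, "fingers": 0},
  {"tx": 0.02, "ty": -0.045, "tz": 0, "wx": 0, "wy": 0, "wz": 0, "fingers": 0},
  {"tx": 0.04, "ty": -0.02, "tz": 0, "wx": 0, "wy": 0, "wz": 0, "fingers": 0},
  {"tx": 0, "ty": -0.02, "tz": 0, "wx": 0, "wy": 0, "wz": 0, "fingers": 0},
  {"tx": 0, "ty": 0, "tz": 0, "wx": 0, "wy": 0, "wz": 0, "fingers": 0},
  {"tx": 0, "ty": 0, "tz": 0, "wx": 0, "wy": 0, "wz": 0, "fingers": 0},
])

```text
clock: 15.5
ee_pos: [0.5991, 0.0398, 0.1889]
tool_rot: [-1.284, 1.08, -1.092]
ft_force: [-0.0, 0.9, -1.4]
opening: 0.0427
```

```bash
python3 -c "
from h import *
import pickle
plan(-.033,-.30,.13,YAW)
m=optics.camera_model('wrist'); im=optics.camera('wrist'); cv2.imwrite('pics/w17.png',im[:,:,::-1])
pickle.dump((im,m),open('w17.pkl','wb'))
"
```

```text
t 15.5 tcp tray [ 0.004  -0.1571] z 0.1889 F [-0.   0.9 -1.4] open 0.0427 J [-0.02  0.13  1.51 -0.    1.49 -0.18]
tool x [ 0.165 -0.986  0.006] y [ 0.005 -0.005 -1.   ] z [0.986 0.165 0.004]
shift tool norm [ 0.1426  0.0595 -0.037 ]
turn norm [-0.0025 -0.0012  0.0035] deg [-0.2 -0.1  0.3]
```

View pics/w17.png

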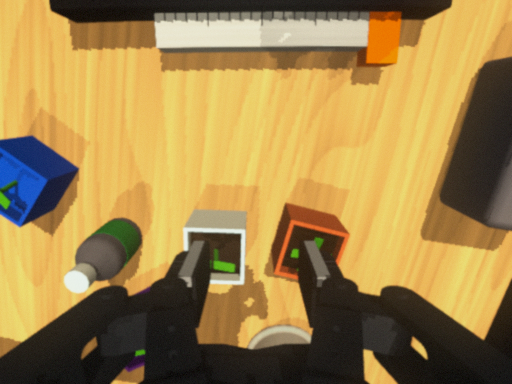

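```bash
python3 -c "
from h import *
import pickle
im,m=pickle.load(open('w17.pkl','rb'))
for n,p,z in [('wf',(190,210),0),('wf',(247,212),0),('wt',(185,229),.06),('wt',(246,230),.06),('wt',(244,284),.06),('wt',(184,284),.06),('cf',(289,205),0),('cf',(338,217),0),('ct',(285,215),.06),('ct',(348,233),.06),('ct',(276,274),.06),('barend',(155,12),.03),('barnear',(157,49),.03),('stop',(368,51),.03),('bar far',(367,46),.03)]: print(n,w2t(unproj(p,z,m)[0]).round(4))
cv2.imwrite('pics/w17c.png',cv2.resize(im[0:80,120:420,::-1],None,fx=2.6,fy=2.6,interpolation=2))"
```

```text
wf [-0.0696 -0.2025]
wf [-0.0026 -0.2052]
wt [-0.0634 -0.2029]
wt [-0.0027 -0.2042]
wt [-0.0054 -0.265 ]
wt [-0.0685 -0.2648]
cf [ 0.0466 -0.1968]
cf [ 0.1053 -0.212 ]
ct [ 0.0357 -0.1886]
ct [ 0.0995 -0.208 ]
ct [ 0.028  -0.2534]
barend [-0.0855 -0.0009]
barnear [-0.086  -0.0328]
stop [ 0.1143 -0.0347]
bar far [ 0.1129 -0.0302]
```

View pics/w17c.png

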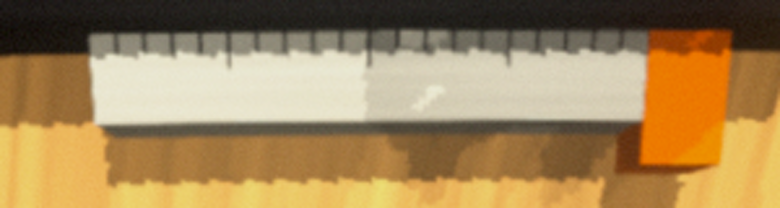

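Request:
jog_arm([
  {"tx": 0.036, "ty": 0.005, "tz": -0.01, "wx": -0.002, "wy": -0.001, "wz": 0.003, "fingers": 0},
  {"tx": 0.036, "ty": 0.01, "tz": -0.01, "wx": 0, "wy": 0, "wz": 0, "fingers": 0},
  {"tx": 0.036, "ty": 0.01, "tz": -0.01, "wx": 0, "wy": 0, "wz": 0, "fingers": 0},
  {"tx": 0.03, "ty": 0.01, "tz": -0.008, "wx": 0, "wy": 0, "wz": 0, "fingers": 0},
  {"tx": 0, "ty": 0, "tz": 0, "wx": 0, "wy": 0, "wz": 0, "fingers": 0},
  {"tx": 0, "ty": 0, "tz": 0, "wx": 0, "wy": 0, "wz": 0, "fingers": 0},
])

```text
clock: 16.15
ee_pos: [0.5803, -0.1007, 0.1439]
tool_rot: [-1.291, 1.088, -1.071]
ft_force: [-0.1, 0.7, 1.1]
opening: 0.0426
```

```bash
python3 -c "
from h import *
plan(-.036,-.30,.014,YAW)
"
```

```text
t 16.15 tcp tray [-0.0379 -0.2925] z 0.1439 F [-0.1  0.7  1.1] open 0.0426 J [-0.26  0.15  1.58  0.    1.42 -0.44]
tool x [ 0.175 -0.985 -0.005] y [-0.01   0.003 -1.   ] z [ 0.985  0.175 -0.009]
shift tool norm [0.0082 0.1299 0.003 ]
turn norm [ 0.0059  0.0051 -0.0033] deg [ 0.5  0.5 -0.3]
```

Request:
jog_arm([
  {"tx": 0.008, "ty": 0.03, "tz": 0.002, "wx": 0.006, "wy": 0.005, "wz": -0.003, "fingers": 0},
  {"tx": 0, "ty": 0.03, "tz": 0, "wx": 0, "wy": 0, "wz": 0, "fingers": 0},
  {"tx": 0, "ty": 0.03, "tz": 0, "wx": 0, "wy": 0, "wz": 0, "fingers": 0},
  {"tx": 0, "ty": 0.025, "tz": 0, "wx": 0, "wy": 0, "wz": 0, "fingers": 0},
  {"tx": 0, "ty": 0.005, "tz": 0, "wx": 0, "wy": 0, "wz": 0, "fingers": 0},
  {"tx": 0, "ty": 0, "tz": 0, "wx": 0, "wy": 0, "wz": 0, "fingers": 0},
])

```text
clock: 16.75
ee_pos: [0.5842, -0.0997, 0.0193]
tool_rot: [-1.285, 1.08, -1.077]
ft_force: [-0.3, -1.0, 1.0]
opening: 0.0427
```

```bash
python3 -c "
from h import *
plan(-.036,-.25,.014,YAW)
m=optics.camera_model('wrist'); im=optics.camera('wrist'); cv2.imwrite('pics/w18.png',im[:,:,::-1])
im=optics.camera('scene'); cv2.imwrite('pics/s18.png',cv2.resize(im[100:250,220:380,::-1],None,fx=4,fy=4,interpolation=2))
"
```

```text
t 16.75 tcp tray [-0.0339 -0.2922] z 0.0193 F [-0.3 -1.   1. ] open 0.0427 J [-0.26  0.27  1.68  0.    1.19 -0.43]
tool x [ 0.175 -0.985 -0.002] y [-0.     0.002 -1.   ] z [0.985 0.175 0.   ]
shift tool norm [-0.0422  0.0054 -0.0018]
turn norm [-0.0002  0.0049 -0.0015] deg [-0.   0.4 -0.1]
```

View pics/w18.png

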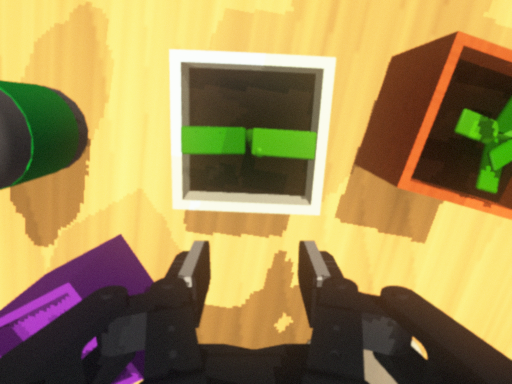

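View pics/s18.png

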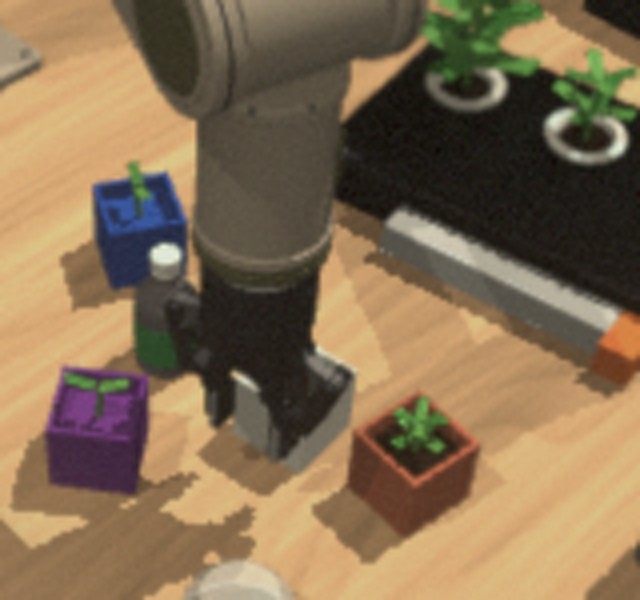

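Request:
jog_arm([
  {"tx": -0.006, "ty": 0.006, "tz": -0.001, "wx": 0, "wy": 0.005, "wz": 0, "fingers": 0},
  {"tx": -0.009, "ty": 0, "tz": 0, "wx": 0, "wy": 0, "wz": 0, "fingers": 0},
  {"tx": -0.01, "ty": 0, "tz": 0, "wx": 0, "wy": 0, "wz": 0, "fingers": 0},
  {"tx": -0.01, "ty": 0, "tz": 0, "wx": 0, "wy": 0, "wz": 0, "fingers": 0},
  {"tx": -0.01, "ty": 0, "tz": 0, "wx": 0, "wy": 0, "wz": 0, "fingers": 0},
  {"tx": -0.01, "ty": 0, "tz": 0, "wx": 0, "wy": 0, "wz": 0, "fingers": 0},
])

```text
clock: 17.45
ee_pos: [0.5786, -0.0432, 0.0203]
tool_rot: [-1.276, 1.077, -1.093]
ft_force: [-0.4, -0.5, 0.5]
opening: 0.0428
```

```bash
python3 -c "
from h import *
plan(-.036,-.103,.014,YAW)
m=optics.camera_model('wrist'); im=optics.camera('wrist'); cv2.imwrite('pics/w19.png',im[:,:,::-1])
"
```

```text
t 17.45 tcp tray [-0.03   -0.2355] z 0.0203 F [-0.4 -0.5  0.5] open 0.0428 J [-0.16  0.23  1.73  0.    1.17 -0.33]
tool x [ 0.165 -0.986  0.003] y [ 0.011 -0.001 -1.   ] z [0.986 0.165 0.011]
shift tool norm [-0.1325  0.0059 -0.0063]
turn norm [-0.007  -0.0012  0.0016] deg [-0.6 -0.1  0.1]
```

View pics/w19.png

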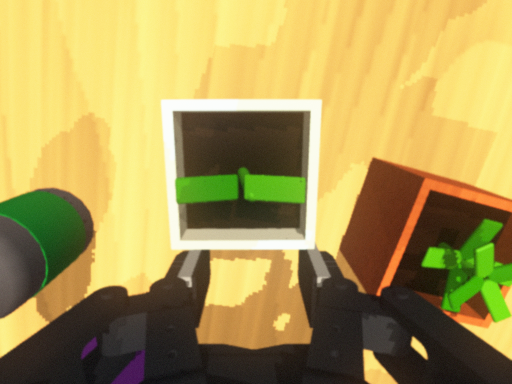

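Request:
jog_arm([
  {"tx": -0.012, "ty": 0.005, "tz": -0.001, "wx": -0.004, "wy": -0.001, "wz": 0, "fingers": 0},
  {"tx": -0.012, "ty": 0, "tz": -0.001, "wx": -0.003, "wy": 0, "wz": 0, "fingers": 0},
  {"tx": -0.012, "ty": 0, "tz": -0.001, "wx": 0, "wy": 0, "wz": 0, "fingers": 0},
  {"tx": -0.012, "ty": 0, "tz": -0.001, "wx": 0, "wy": 0, "wz": 0, "fingers": 0},
  {"tx": -0.012, "ty": 0, "tz": -0.001, "wx": 0, "wy": 0, "wz": 0, "fingers": 0},
  {"tx": -0.012, "ty": 0, "tz": -0.001, "wx": 0, "wy": 0, "wz": 0, "fingers": 0},
  {"tx": -0.012, "ty": 0, "tz": 0, "wx": 0, "wy": 0, "wz": 0, "fingers": 0},
  {"tx": -0.012, "ty": 0, "tz": 0, "wx": 0, "wy": 0, "wz": 0, "fingers": 0},
  {"tx": -0.012, "ty": 0, "tz": 0, "wx": 0, "wy": 0, "wz": 0, "fingers": 0},
])

```text
clock: 18.4
ee_pos: [0.5523, 0.0724, 0.0148]
tool_rot: [-1.286, 1.084, -1.086]
ft_force: [0.6, -1.5, -0.2]
opening: 0.0426
```

```bash
python3 -c "
from h import *
plan(-.036,-.103,.014,YAW)
m=optics.camera_model('wrist'); im=optics.camera('wrist'); cv2.imwrite('pics/w20.png',im[:,:,::-1])
"
```

```text
t 18.4 tcp tray [-0.0367 -0.1172] z 0.0148 F [ 0.6 -1.5 -0.2] open 0.0426 J [ 0.04  0.19  1.78 -0.    1.17 -0.13]
tool x [ 0.168 -0.986  0.002] y [-0.    -0.002 -1.   ] z [ 0.986  0.168 -0.001]
shift tool norm [-0.0142  0.0007  0.0007]
turn norm [0.0005 0.0002 0.0015] deg [0.  0.  0.1]
```

View pics/w20.png

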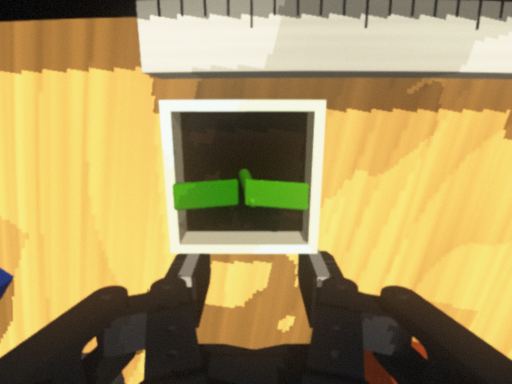

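Request:
jog_arm([
  {"tx": -0.007, "ty": 0, "tz": 0, "wx": 0, "wy": 0, "wz": 0, "fingers": 0},
  {"tx": -0.004, "ty": 0, "tz": 0, "wx": 0, "wy": 0, "wz": 0, "fingers": 0},
  {"tx": -0.002, "ty": 0, "tz": 0, "wx": 0, "wy": 0, "wz": 0, "fingers": 0},
])

```text
clock: 18.75
ee_pos: [0.5503, 0.0855, 0.0154]
tool_rot: [-1.29, 1.079, -1.087]
ft_force: [0.1, -17.1, 5.8]
opening: 0.0426
```

Request:
jog_arm([
  {"tx": -0.003, "ty": 0, "tz": 0, "wx": 0, "wy": 0, "wz": 0, "fingers": 0},
])

```text
clock: 18.85
ee_pos: [0.5503, 0.0856, 0.0159]
tool_rot: [-1.294, 1.077, -1.091]
ft_force: [-1.0, -17.6, 4.8]
opening: 0.0432
```

```bash
python3 -c "
from h import *
plan(-.036,-.15,.014,YAW)
m=optics.camera_model('wrist'); im=optics.camera('wrist'); cv2.imwrite('pics/w21.png',im[:,:,::-1])
"
```

```text
t 18.85 tcp tray [-0.0364 -0.1038] z 0.0159 F [ -1.  -17.6   4.8] open 0.0432 J [ 0.07  0.19  1.78 -0.01  1.17 -0.1 ]
tool x [ 0.17  -0.985  0.012] y [ 0.001 -0.012 -1.   ] z [ 0.985  0.17  -0.001]
shift tool norm [0.0462 0.0024 0.0003]
turn norm [0.0006 0.0019 0.0074] deg [0.  0.2 0.7]
```

View pics/w21.png

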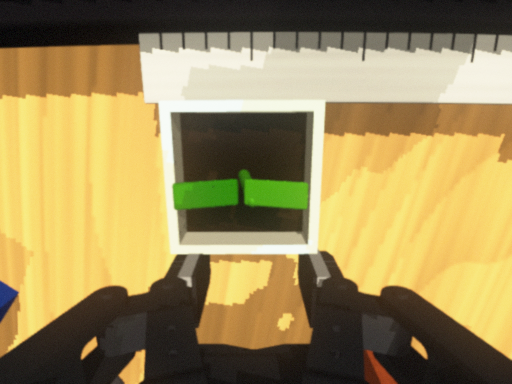

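Request:
jog_arm([
  {"tx": 0.008, "ty": 0, "tz": 0, "wx": 0, "wy": 0, "wz": 0, "fingers": 0},
  {"tx": 0.03, "ty": -0.01, "tz": 0, "wx": 0, "wy": 0.002, "wz": 0.007, "fingers": 0},
  {"tx": 0.01, "ty": -0.045, "tz": 0, "wx": 0, "wy": 0, "wz": 0, "fingers": 0},
  {"tx": 0.01, "ty": -0.045, "tz": 0.01, "wx": 0, "wy": 0, "wz": 0, "fingers": 0},
  {"tx": 0.02, "ty": -0.025, "tz": 0.03, "wx": 0, "wy": 0, "wz": 0, "fingers": 0},
  {"tx": 0.03, "ty": 0, "tz": 0.03, "wx": 0, "wy": 0, "wz": 0, "fingers": 0},
  {"tx": 0.03, "ty": 0, "tz": 0.03, "wx": 0, "wy": 0, "wz": 0, "fingers": 0},
  {"tx": 0.03, "ty": 0, "tz": 0, "wx": 0, "wy": 0, "wz": 0, "fingers": 0},
  {"tx": 0.03, "ty": 0, "tz": 0, "wx": 0, "wy": 0, "wz": 0, "fingers": 0},
  {"tx": 0, "ty": 0, "tz": 0, "wx": 0, "wy": 0, "wz": 0, "fingers": 0},
])

```text
clock: 19.9
ee_pos: [0.6857, -0.101, 0.1429]
tool_rot: [-1.285, 1.088, -1.082]
ft_force: [0.0, 0.4, 0.2]
opening: 0.0425
```

```bash
python3 -c "
from h import *
plan(.062,-.303,.015,YAW)
m=optics.camera_model('wrist'); im=optics.camera('wrist'); cv2.imwrite('pics/w22.png',im[:,:,::-1])
"
```

```text
t 19.9 tcp tray [ 0.0659 -0.3104] z 0.1429 F [0.  0.4 0.2] open 0.0425 J [-0.22  0.42  1.26  0.    1.46 -0.39]
tool x [ 0.166 -0.986 -0.002] y [-0.004  0.002 -1.   ] z [ 0.986  0.166 -0.003]
shift tool norm [-0.0071  0.1279 -0.0035]
turn norm [ 0.002  -0.0005 -0.0014] deg [ 0.2 -0.  -0.1]
```

View pics/w22.png

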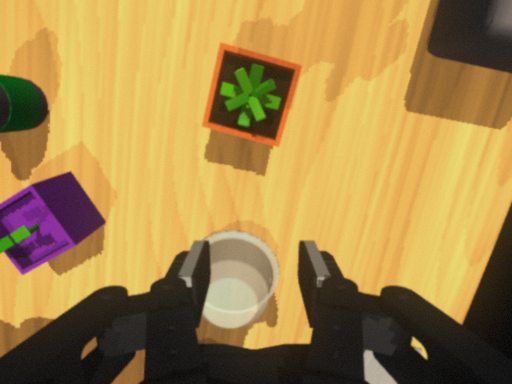

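```bash
python3 -c "
from h import *
m=optics.camera_model('wrist')
for n,p,z in [('dome back edge',(238,231),0),('dome back edge',(238,231),.03),('clay',(220,45),.06),('clay',(301,67),.06),('clay',(278,145),.06),('clay',(204,124),.06)]: print(n,w2t(unproj(p,z,m)[0]).round(4))
for y in (-.29,-.30,-.31): 
  for z in (0,.035,): print(y,z,proj(np.r_[t2w(.062,y),z],m))
"
```

```text
dome back edge [ 0.0495 -0.3607]
dome back edge [ 0.0512 -0.3491]
clay [ 0.0417 -0.1936]
clay [ 0.1009 -0.2086]
clay [ 0.085  -0.2658]
clay [ 0.0279 -0.2497]
-0.29 0 [[249.708174   163.52448092]]
-0.29 0.035 [[249.13033273 169.91097746]]
-0.3 0 [[249.74800218 173.55363658]]
-0.3 0.035 [[249.18057227 181.08369625]]
-0.31 0 [[249.78745767 183.41860199]]
-0.31 0.035 [[249.23027984 192.04977142]]
```

Request:
jog_arm([
  {"tx": -0.01, "ty": 0.03, "tz": -0.003, "wx": 0.002, "wy": 0, "wz": -0.001, "fingers": 0},
  {"tx": 0, "ty": 0.03, "tz": 0, "wx": 0, "wy": 0, "wz": 0, "fingers": 0},
  {"tx": 0, "ty": 0.03, "tz": 0, "wx": 0, "wy": 0, "wz": 0, "fingers": 0},
  {"tx": 0, "ty": 0.025, "tz": 0, "wx": 0, "wy": 0, "wz": 0, "fingers": 0},
  {"tx": 0, "ty": 0.01, "tz": 0, "wx": 0, "wy": 0, "wz": 0, "fingers": 0},
  {"tx": 0, "ty": 0, "tz": 0, "wx": 0, "wy": 0, "wz": 0, "fingers": 0},
])

```text
clock: 20.55
ee_pos: [0.6806, -0.0838, 0.0152]
tool_rot: [-1.279, 1.085, -1.081]
ft_force: [-0.4, 0.0, -0.1]
opening: 0.0433
```

```bash
python3 -c "
from h import *
plan(.063,-.25,.015,YAW)
"
```

```text
t 20.55 tcp tray [ 0.0637 -0.2926] z 0.0152 F [-0.4  0.  -0.1] open 0.0433 J [-0.2   0.51  1.39  0.01  1.24 -0.37]
tool x [ 0.168 -0.986 -0.005] y [ 0.002  0.005 -1.   ] z [0.986 0.168 0.003]
shift tool norm [-0.0426  0.0004 -0.0007]
turn norm [-0.0017  0.0008 -0.0031] deg [-0.2  0.1 -0.3]
```

Request:
jog_arm([
  {"tx": -0.007, "ty": 0, "tz": 0, "wx": -0.001, "wy": 0, "wz": -0.002, "fingers": 0},
  {"tx": -0.008, "ty": 0, "tz": 0, "wx": 0, "wy": 0, "wz": 0, "fingers": 0},
  {"tx": -0.008, "ty": 0, "tz": 0, "wx": 0, "wy": 0, "wz": 0, "fingers": 0},
  {"tx": -0.008, "ty": 0, "tz": 0, "wx": 0, "wy": 0, "wz": 0, "fingers": 0},
  {"tx": -0.008, "ty": 0, "tz": 0, "wx": 0, "wy": 0, "wz": 0, "fingers": 0},
  {"tx": -0.008, "ty": 0, "tz": 0, "wx": 0, "wy": 0, "wz": 0, "fingers": 0},
  {"tx": -0.008, "ty": 0, "tz": 0, "wx": 0, "wy": 0, "wz": 0, "fingers": 0},
])

```text
clock: 21.25
ee_pos: [0.675, -0.0253, 0.0227]
tool_rot: [-1.278, 1.076, -1.089]
ft_force: [0.1, -1.0, 0.0]
opening: 0.0426
```

```bash
python3 -c "
from h import *
plan(.063,-.103,.015,YAW)
m=optics.camera_model('wrist'); im=optics.camera('wrist'); cv2.imwrite('pics/w23.png',im[:,:,::-1])
"
```

```text
t 21.25 tcp tray [ 0.068 -0.234] z 0.0227 F [ 0.1 -1.   0. ] open 0.0426 J [-0.11  0.46  1.43  0.    1.24 -0.28]
tool x [ 0.169 -0.986  0.002] y [ 0.01 -0.   -1.  ] z [0.986 0.169 0.01 ]
shift tool norm [-0.131   0.0074 -0.0049]
turn norm [-0.0066  0.0009  0.0012] deg [-0.6  0.1  0.1]
```

View pics/w23.png

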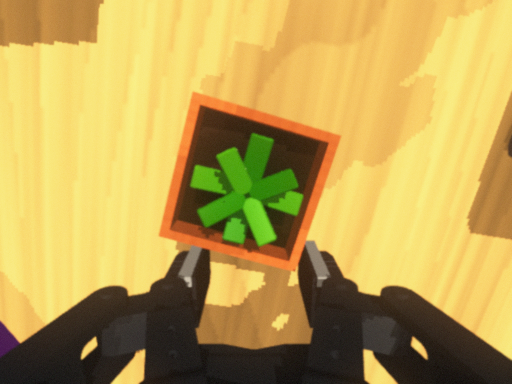

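```bash
python3 -c "
from h import *
m=optics.camera_model('wrist')
P=[]
for n,p,z in [('a',(195,94),.06),('b',(339,135),.06),('c',(294,269),.06),('d',(161,237),.06)]:
  P.append(w2t(unproj(p,z,m)[0])); print(n,P[-1].round(4))
P=np.array(P); print(P.mean(0)); d=P[1]-P[0]; print(np.arctan2(d[1],d[0])); d=P[2]-P[3]; print(np.arctan2(d[1],d[0]))
"
```

```text
a [ 0.045  -0.1574]
b [ 0.1024 -0.1731]
c [ 0.0863 -0.2331]
d [ 0.0272 -0.2173]
[ 0.06518711 -0.1952322 ]
-0.2666067513184858
-0.2613260083469234
```

Request:
jog_arm([
  {"tx": 0.012, "ty": 0.004, "tz": -0.004, "wx": -0.004, "wy": 0, "wz": 0, "fingers": 0},
  {"tx": 0.002, "ty": 0.003, "tz": -0.013, "wx": -0.002, "wy": 0.04, "wz": 0, "fingers": 0},
  {"tx": 0, "ty": 0, "tz": 0, "wx": 0, "wy": 0.064, "wz": 0, "fingers": 0},
  {"tx": 0, "ty": 0, "tz": 0, "wx": 0, "wy": 0.064, "wz": 0, "fingers": 0},
  {"tx": 0, "ty": 0, "tz": 0, "wx": 0, "wy": 0, "wz": 0, "fingers": 0},
])

```text
clock: 21.8
ee_pos: [0.6587, -0.0437, 0.0137]
tool_rot: [-1.162, 1.285, -1.284]
ft_force: [-0.3, -0.4, -0.8]
opening: 0.0425
```

```bash
python3 -c "
from h import *
plan(.0508,-.2476,.015,YAW-.263)
m=optics.camera_model('wrist'); im=optics.camera('wrist'); cv2.imwrite('pics/w24.png',im[:,:,::-1])
"
```

```text
t 21.8 tcp tray [ 0.0489 -0.2494] z 0.0137 F [-0.3 -0.4 -0.8] open 0.0425 J [-0.14  0.45  1.47 -0.    1.22 -0.04]
tool x [-0.102 -0.995  0.001] y [-0.002 -0.001 -1.   ] z [ 0.995 -0.102 -0.002]
shift tool norm [-0.0023 -0.0013  0.0014]
turn norm [ 0.0014 -0.0044  0.0009] deg [ 0.1 -0.4  0.1]
```

View pics/w24.png

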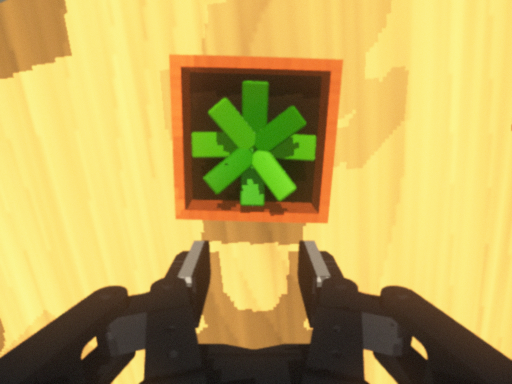

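Request:
jog_arm([
  {"tx": -0.007, "ty": 0, "tz": 0, "wx": 0, "wy": -0.002, "wz": 0, "fingers": 0},
  {"tx": -0.007, "ty": 0, "tz": 0, "wx": 0, "wy": 0, "wz": 0, "fingers": 0},
  {"tx": -0.007, "ty": 0, "tz": 0, "wx": 0, "wy": 0, "wz": 0, "fingers": 0},
  {"tx": -0.008, "ty": 0, "tz": 0, "wx": 0, "wy": -0.02, "wz": 0, "fingers": 0},
  {"tx": -0.008, "ty": 0, "tz": 0, "wx": 0, "wy": -0.02, "wz": 0, "fingers": 0},
  {"tx": -0.008, "ty": 0, "tz": 0, "wx": 0, "wy": -0.02, "wz": 0, "fingers": 0},
  {"tx": -0.008, "ty": 0, "tz": 0, "wx": 0, "wy": -0.02, "wz": 0, "fingers": 0},
])

```text
clock: 22.55
ee_pos: [0.6626, 0.0119, 0.0135]
tool_rot: [-1.234, 1.175, -1.175]
ft_force: [-0.4, -0.6, -1.1]
opening: 0.0429
```

```bash
python3 -c "
from h import *
plan(.063,-.103,.015,YAW)
m=optics.camera_model('wrist'); im=optics.camera('wrist'); cv2.imwrite('pics/w25.png',im[:,:,::-1])
"
```

```text
t 22.55 tcp tray [ 0.062  -0.1952] z 0.0135 F [-0.4 -0.6 -1.1] open 0.0429 J [-0.06  0.45  1.46 -0.    1.23 -0.1 ]
tool x [ 0.047 -0.999  0.002] y [-0.002 -0.002 -1.   ] z [ 0.999  0.047 -0.002]
shift tool norm [-0.0917 -0.0017 -0.0101]
turn norm [ 0.0014 -0.0768  0.0012] deg [ 0.1 -6.9  0.1]
```

View pics/w25.png

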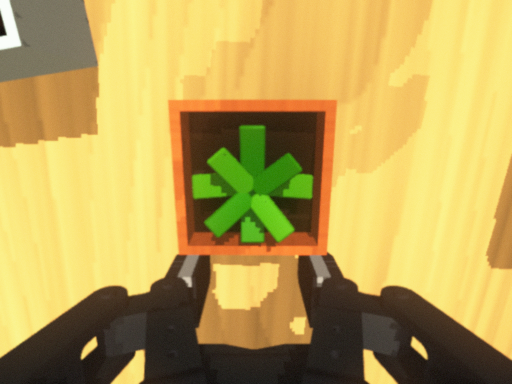

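Request:
jog_arm([
  {"tx": -0.009, "ty": 0, "tz": -0.001, "wx": 0, "wy": -0.019, "wz": 0, "fingers": 0},
  {"tx": -0.009, "ty": 0, "tz": -0.001, "wx": 0, "wy": -0.019, "wz": 0, "fingers": 0},
  {"tx": -0.009, "ty": 0, "tz": -0.001, "wx": 0, "wy": -0.019, "wz": 0, "fingers": 0},
  {"tx": -0.009, "ty": 0, "tz": 0, "wx": 0, "wy": -0.019, "wz": 0, "fingers": 0},
  {"tx": -0.01, "ty": 0, "tz": 0, "wx": 0, "wy": 0, "wz": 0, "fingers": 0},
  {"tx": -0.01, "ty": 0, "tz": 0, "wx": 0, "wy": 0, "wz": 0, "fingers": 0},
  {"tx": -0.008, "ty": 0, "tz": 0, "wx": 0, "wy": 0, "wz": 0, "fingers": 0},
])

```text
clock: 23.3
ee_pos: [0.6499, 0.0816, 0.0135]
tool_rot: [-1.292, 1.076, -1.075]
ft_force: [-0.8, -1.6, 0.6]
opening: 0.0425
```

```bash
python3 -c "
from h import *
plan(.063,-.103,.015,YAW)
m=optics.camera_model('wrist'); im=optics.camera('wrist'); cv2.imwrite('pics/w26.png',im[:,:,::-1])
"
```

```text
t 23.3 tcp tray [ 0.0612 -0.1244] z 0.0135 F [-0.8 -1.6  0.6] open 0.0425 J [ 0.05  0.44  1.49 -0.    1.22 -0.13]
tool x [ 0.18  -0.984  0.001] y [-0.002 -0.002 -1.   ] z [ 0.984  0.18  -0.002]
shift tool norm [-0.0214 -0.0015  0.0021]
turn norm [0.0014 0.0081 0.0008] deg [0.1 0.7 0.1]
```

View pics/w26.png

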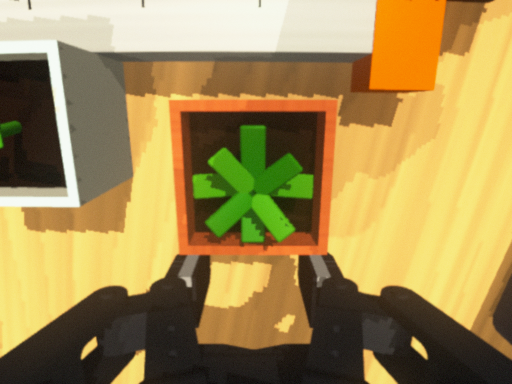

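Request:
jog_arm([
  {"tx": -0.007, "ty": 0, "tz": 0, "wx": 0, "wy": 0.006, "wz": 0, "fingers": 0},
  {"tx": -0.006, "ty": 0, "tz": 0, "wx": 0, "wy": 0.002, "wz": 0, "fingers": 0},
  {"tx": -0.004, "ty": 0, "tz": 0, "wx": 0, "wy": 0, "wz": 0, "fingers": 0},
  {"tx": -0.002, "ty": 0, "tz": 0, "wx": 0, "wy": 0, "wz": 0, "fingers": 0},
])

```text
clock: 23.75
ee_pos: [0.6464, 0.1024, 0.0138]
tool_rot: [-1.287, 1.085, -1.086]
ft_force: [2.6, -10.0, 3.3]
opening: 0.043
```

Request:
jog_arm([
  {"tx": -0.003, "ty": 0, "tz": 0, "wx": 0, "wy": 0, "wz": 0, "fingers": 0},
])

```text
clock: 23.85
ee_pos: [0.6466, 0.1027, 0.0144]
tool_rot: [-1.289, 1.082, -1.089]
ft_force: [-0.7, -19.6, 6.7]
opening: 0.0426
```

Contact at about 20 N. I'll back off and go up, then inspect.

Request:
jog_arm([
  {"tx": 0.008, "ty": 0, "tz": 0, "wx": 0, "wy": 0, "wz": 0, "fingers": 0},
  {"tx": 0.03, "ty": -0.01, "tz": 0, "wx": 0, "wy": 0, "wz": 0, "fingers": 0},
  {"tx": 0.01, "ty": -0.045, "tz": -0.01, "wx": 0, "wy": 0, "wz": 0, "fingers": 0},
  {"tx": 0.01, "ty": -0.045, "tz": -0.02, "wx": 0, "wy": 0, "wz": 0, "fingers": 0},
  {"tx": 0, "ty": -0.045, "tz": -0.02, "wx": 0, "wy": 0, "wz": 0, "fingers": 0},
  {"tx": 0, "ty": 0, "tz": 0, "wx": 0, "wy": 0, "wz": 0, "fingers": 0},
  {"tx": 0, "ty": 0, "tz": 0, "wx": 0, "wy": 0, "wz": 0, "fingers": 0},
])

```text
clock: 24.55
ee_pos: [0.6045, 0.0345, 0.1629]
tool_rot: [-1.29, 1.088, -1.087]
ft_force: [-0.9, -0.3, -0.3]
opening: 0.0429
```

```bash
python3 -c "
from h import *
plan(.0,-.2,.2,YAW)
m=optics.camera_model('wrist'); im=optics.camera('wrist'); cv2.imwrite('pics/w27.png',cv2.resize(im[:260,:,::-1],None,fx=1.5,fy=1.5,interpolation=2))
im=optics.camera('scene'); cv2.imwrite('pics/s27.png',cv2.resize(im[80:280,200:430,::-1],None,fx=3,fy=3,interpolation=2))
im=optics.camera('top'); cv2.imwrite('pics/t27.png',cv2.resize(im[110:290,45:325,::-1],None,fx=2.8,fy=2.8,interpolation=2))
"
```

```text
t 24.55 tcp tray [ 0.0085 -0.1632] z 0.1629 F [-0.9 -0.3 -0.3] open 0.0429 J [-0.02  0.17  1.52 -0.01  1.45 -0.19]
tool x [ 0.165 -0.986  0.004] y [-0.005 -0.005 -1.   ] z [ 0.986  0.165 -0.006]
shift tool norm [ 0.037  -0.0369 -0.0086]
turn norm [ 0.0036 -0.0013  0.0027] deg [ 0.3 -0.1  0.2]
```

View pics/w27.png

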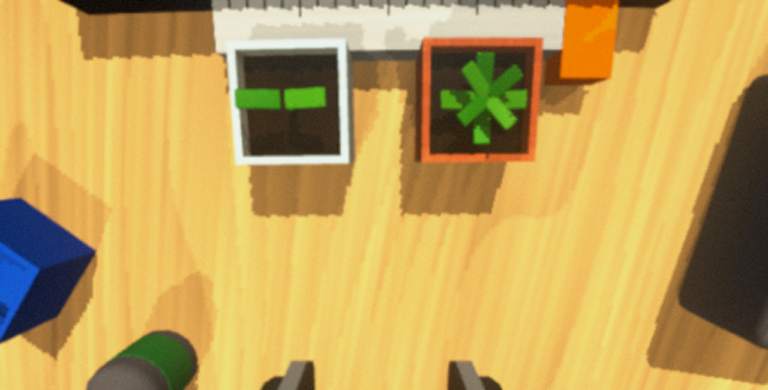

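View pics/s27.png

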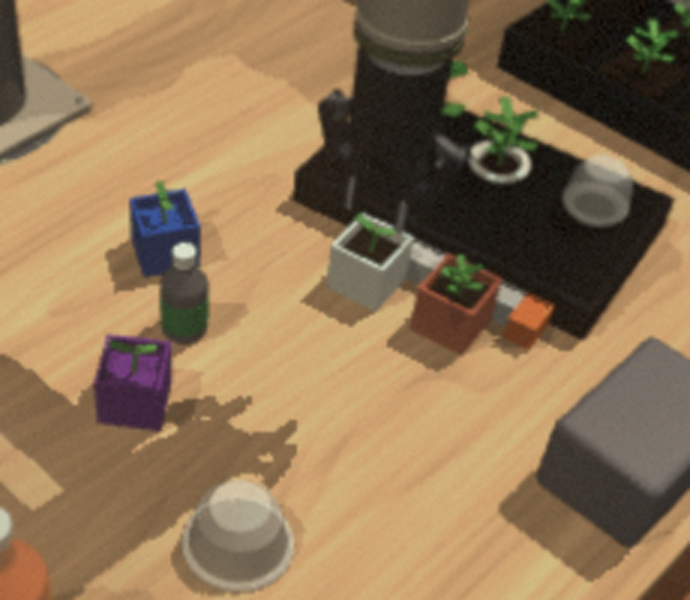

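View pics/t27.png

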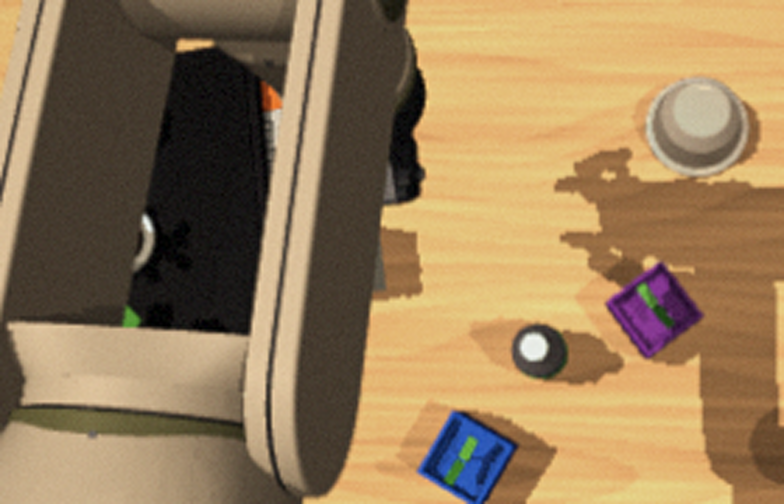

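Request:
jog_arm([
  {"tx": -0.035, "ty": 0, "tz": 0, "wx": 0.003, "wy": -0.001, "wz": 0.003, "fingers": 0},
  {"tx": -0.025, "ty": 0, "tz": 0.003, "wx": 0, "wy": 0, "wz": 0, "fingers": 0},
  {"tx": 0, "ty": 0, "tz": 0, "wx": 0, "wy": 0, "wz": 0, "fingers": 0},
  {"tx": 0, "ty": 0, "tz": 0, "wx": 0, "wy": 0, "wz": 0, "fingers": 0},
])

```text
clock: 25.1
ee_pos: [0.5943, 0.0961, 0.1536]
tool_rot: [-1.294, 1.095, -1.077]
ft_force: [-0.8, 0.3, 0.2]
opening: 0.0428
```

```bash
python3 -c "
from h import *
import pickle
plan(.0,-.2,.2,YAW)
m=optics.camera_model('wrist'); im=optics.camera('wrist'); pickle.dump((im,m),open('w28.pkl','wb'));cv2.imwrite('pics/w28.png',cv2.resize(im[60:260,110:430,::-1],None,fx=2.5,fy=2.5,interpolation=2))
"
```

```text
t 25.1 tcp tray [ 0.0088 -0.1008] z 0.1536 F [-0.8  0.3  0.2] open 0.0428 J [ 0.07  0.18  1.53  0.    1.45 -0.09]
tool x [ 0.167 -0.986 -0.002] y [-0.014 -0.    -1.   ] z [ 0.986  0.167 -0.014]
shift tool norm [ 0.0991 -0.0465 -0.0094]
turn norm [ 0.0089 -0.     -0.0013] deg [ 0.8 -0.  -0.1]
```

View pics/w28.png

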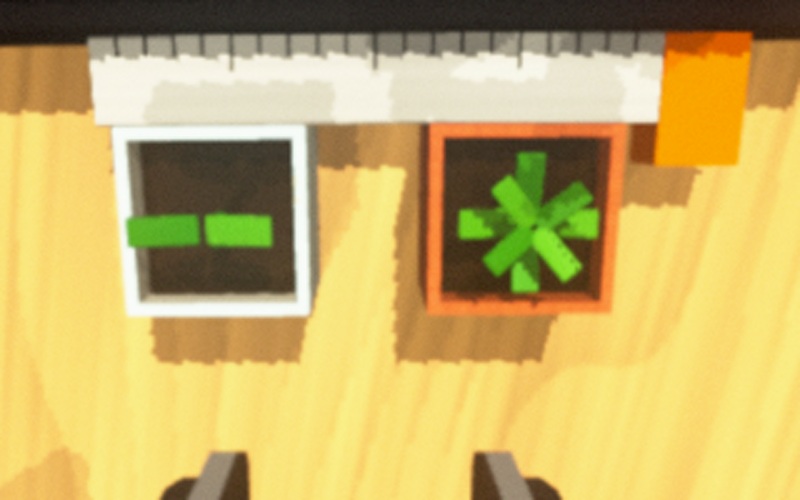

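```bash
python3 -c "
import pickle,cv2
im,m=pickle.load(open('w28.pkl','rb'))
cv2.imwrite('pics/w28a.png',cv2.resize(im[95:125,140:240,::-1],None,fx=8,fy=8,interpolation=cv2.INTER_NEAREST))
cv2.imwrite('pics/w28b.png',cv2.resize(im[95:125,270:380,::-1],None,fx=7,fy=7,interpolation=cv2.INTER_NEAREST))
"
```

```text
(no output)
```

View pics/w28a.png

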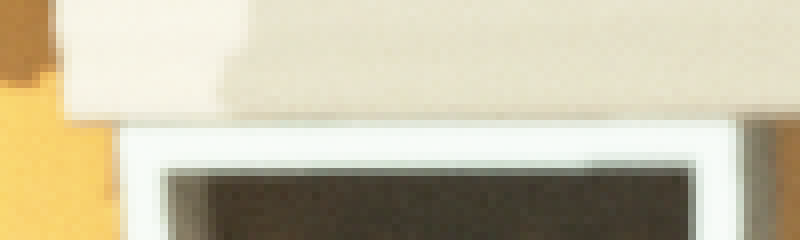

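View pics/w28b.png

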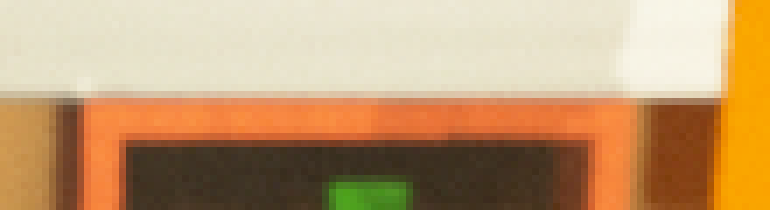

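```bash
python3 -c "
from workcell import manip,monitor
print(monitor.observe()['ft_force'],monitor.observe()['clock']); print(manip.job_done())"
```

```text
[-0.44977182  0.28082619 -1.09128179] 25.15
the job is handed in; nothing more can be done
None
```

The straightedge is flush along the tray's front edge with its far end butted against the orange stop. Both pots, white and clay, stand upright with one face flush against it. I handed the job in at 25.2 s on the robot's clock; it reports no verdict.

**How it went:**
1. I pushed the bar onto the tray with two fingers, pushed its near end along to the stop, then pressed it against the tray again. The wrist force peaked at about 34 N.
2. I pushed the white pot straight up to the bar, with about 17 N at contact.
3. The clay pot went the same way, with about 20 N at contact. I had to line the tool up with its tilt partway and turn it square while pushing.

**Last checks:** The closing wrist picture shows no visible gap between tray and bar, bar and stop, or either pot and the bar. The pots sit about 40 mm apart along the bar. In the last scene and top views the dome, the small bottle and the two look-alike pots are where they started. The orange and blue bottles and the cup were mostly outside those crops, but the arm never went near them. The gripper was clear of everything, with the force near zero.

**What went wrong or disagreed:**
- **Finger height:** The fingertips sit about 20 mm above the reported tool point. My first three pushes at the bar passed over it without moving it, so I pushed lower after that.
- **Clay pot:** My first push caught a corner between the fingers, so I backed off and realigned.
- **Tray angle:** The cameras gave 0.163 to 0.175 rad. I used 0.168, and the bar seated against the tray at that angle.

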